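# Fit the cell carriage to the photometer and load the sample vials

### The arm

A 6-joint arm with a two-finger parallel gripper is mounted at the origin on the work surface. World frame = base frame: x ahead of the robot, y to its left, z up, the work surface at z = 0. Lengths are in m, angles in rad, forces in N, time in s.
With the tool pointing down it reaches from about 0.425 to 0.95 m from the base axis. Payload 3.5 kg.
Tool frame: the origin (TCP) lies midway between the tips of the shut fingers; the grasp point (between the pads) lies 19 mm behind it; z points along the fingers, y is the line along which they close (so a half turn about z gives the same grasp; the last joint's range is limited). The gripper opens to 85 mm and grips with 20 to 120 N. Pads are 22 mm wide; open, the fingers measure 114 mm over their backs; the gripper's body (76 mm by 85 mm) begins 54 mm behind the grasp point. The pads swing forward as they close: fully open they stand 13 mm farther back than shut.
Start: joints at [1.084, 0.286, 1.577, -0, 1.279, -0.15], TCP at [0.223, 0.637, 0.206] pointing down, gripper open.
Joint ranges: [-2.77, 2.77], [-0.9, 2.22], [0.21, 2.48], [-1.53, 4.67], [0.24, 2.81], [-2.84, 2.84]. Speed limits (rad/s): [2.79, 2.79, 3.14, 3.14, 3.14, 3.14].

### API

Orientations are given as a unit quaternion [x, y, z, w].
In Python, from plant import get_state, read_camera, ctrl gives the robot as it stands.
- The arm moves only by the shell command python3 -m crank 'ROWS' [FORCE]. ROWS is JSON, a list of rows, each a list of 3 entries, a list of its own where there are three numbers: the shift along the tool's x, y, z in mm, then the turn about the tool's z in degrees, then the closure in counts, from 0 (fully open) to 255 (shut). In form: [[[tx, ty, tz], yaw, claw], ...]. A call has 1 to 10 rows; each row is the pose to reach, as a shift and turn from the pose commanded when the call began, along the tool's axes at that moment; what a row does not reach only later rows make up. A row lasts 1/10 s, in which the tool goes at most 50 mm and 8.59 degrees, less where a joint would pass 70% of its speed; a pose out of reach is approached as far as the arm can. A call with a gripper value outside its range is refused whole. The fingers move at their own pace and stop on an object; FORCE is the grip in N (left out, the last holds). Time passes only in rows, so rows that repeat a pose let the fingers close. It gives the time, the measured TCP pose, the force, the opening and the grip force at its end, in the units of the state.
- get_state(): the state, without advancing time (a new reading comes with each control period).
- read_camera(name): name is "scene" or "side" or "wrist"; returns a dict with "frame" (420x560x3 uint8, blue, green, red), "range_z" (420x560 float32, m along the optical axis (not along the pixel's ray), 0 where there is no reading), "vfov" (degrees; the focal length in pixels is half the picture's height over the tangent of half this angle, whatever the lens; pixels are square), "cx", "cy" (the principal point, pixels), "k1" (the pictures are not rectified: a ray, as slopes to the right and down, at radius r is drawn at 1 + k1 r^2 times it, then the intrinsics apply), "origin" and "orientation" of the camera in the world. Camera axes: x right, y down, z forward; pixel columns grow to the right and rows downward; lengths in m; the calibration is good to about 2 mm. A picture is of the moment at which its call begins.
- ctrl.sign_off(): hands the job in; it is judged then, once.
The state is a dict: "time": time; "qpos": joint angles; "dq": joint speeds; "joint_efforts": joint torques, N m; "eef_pos": TCP position; "tcp_rot": TCP orientation; "contact_force": force on the tool from outside, world axes, zero at the start; "wrist_torque": the same for the moment, N m; "opening": opening from 0.0 (shut) to 1.0 (fully open); "finger_force": force on a finger pad.
Only numpy, scipy, OpenCV 4.12 (cv2) and the standard library are available. Lean on these libraries where they do the work, as an engineer would, in place of code of your own. Each camera call takes 0.05 s, during which the arm holds its last target. There are 200 camera calls.

### The job

Make the bench photometer ready for a run: slide the cell carriage onto the dovetail rail from the rail's free end until it is fully home against the red stop, then turn its clamp knob clockwise until it is tight. After that stand every sample vial on the bench upright in a carriage well of its own, and lastly turn the sample-count selector clockwise from zero by one click for each vial, leaving the flask, beaker and tip box alone.

Things in the scene. Friction and masses are not known exactly. Their poses are not given: they have to be found in the camera images.
- carriage (a point): Centre of the loose black cell carriage (0.5 kg), 12 mm above its underside, on which it stands on the bench. Its body is 164 long (x), 64 wide (y) and 23 mm high with flat upright sides; grip it across the 64 mm at mid-length, where both sides are free. Below, a dovetail groove runs along x, open at both ends, its roof 1 mm below this point.
- carriage_body: The carriage's underside centre, 12 mm below carriage, same axes. On top along x, a bright row of five square wells, 36 mm wide: cross partitions reach 39 mm above the underside, the low side sills 31 mm. A bracket on the -y side near the -x end (x -72 to -32, out to y -76, top at 23 mm) carries the clamp knob.
- clamp_grip (a point): Clamp knob of the carriage: black bar 40 long, 12 thick, 34 mm tall, on a vertical axis. This point: on the axis, 24 mm above the bracket, 10 below the bar's top, at x -52, y -55, z +35 mm from carriage. The bar lies along this y axis (yellow line to +y): across the rail when loose, nearly along it when tight. Partitions stand 37 mm from the axis: open the fingers only a little there.
- clamp_knob (a joint): Angle of the clamp knob: 0 loose, grows clockwise seen from above, hard stop at 1.45 rad (83 degrees), where it is tight. It drives a brass pad against the rail's flank: 0.12 N m at first, from about 0.6 rad on rising to 0.18 N m; it stays where it is left.
- dock (a point): Where carriage lies when the carriage is fully home: on the rail, end against the red stop, which begins 82.5 mm in +x from here; 39 mm above the bench. x runs along the rail from its free end to the stop, z up; the carriage's x goes along it (knob at -y). The groove has 1.5 mm play at each side and can lift 3 mm at most, so the carriage goes on only lengthwise, over the free end.
- photometer: The bolted-down photometer, origin on the bench below the dock, same axes: a bright dovetail rail, 42 mm wide at its top, which is 38 mm above the bench, on a 28 mm web over a foot 70 wide and 6 mm thick; beyond the red stop a white measuring head (x 132 to 232, 120 wide, 125 mm tall).
- rail_end (a point): Tip of the rail's free end, mid-width, on its top edge, 127 mm in -x from the dock, axes as there. The last 20 mm of the rail taper: at the tip it is 3 mm narrower at each side and 2.5 mm lower than the rest.
- well1 (a point): Well 1 of the carriage (at the -x end): square, 28 mm wide. This point is where the centre of a vial lies that stands fully home in it: 30 mm above the well's floor, 41 mm above carriage. Partitions reach 16 mm and side sills 8 mm above the floor.
- well2 (a point): Well 2 of the carriage (wells are 32 mm apart along x): square, 28 mm wide. This point is where the centre of a vial lies that stands fully home in it: 30 mm above the well's floor, 41 mm above carriage. Partitions reach 16 mm and side sills 8 mm above the floor.
- well3 (a point): Well 3 of the carriage (wells are 32 mm apart along x): square, 28 mm wide. This point is where the centre of a vial lies that stands fully home in it: 30 mm above the well's floor, 41 mm above carriage. Partitions reach 16 mm and side sills 8 mm above the floor.
- well4 (a point): Well 4 of the carriage (wells are 32 mm apart along x): square, 28 mm wide. This point is where the centre of a vial lies that stands fully home in it: 30 mm above the well's floor, 41 mm above carriage. Partitions reach 16 mm and side sills 8 mm above the floor.
- well5 (a point): Well 5 of the carriage (at the +x end): square, 28 mm wide. This point is where the centre of a vial lies that stands fully home in it: 30 mm above the well's floor, 41 mm above carriage. Partitions reach 16 mm and side sills 8 mm above the floor.
- vial1 (a point): Sample vial 1 (None if not there this time): amber glass, blue cap, a cylinder 24 mm across and 60 mm tall, 35 g, standing on the bench. This point: its centre, half-way up, z along its axis. Grip it high, about 12 mm above the centre, so that the fingers clear the sills when it stands in a well.
- vial2 (a point): Sample vial 2 (None if not there this time): amber glass, blue cap, a cylinder 24 mm across and 60 mm tall, 35 g, standing on the bench. This point: its centre, half-way up, z along its axis. Grip it high, about 12 mm above the centre, so that the fingers clear the sills when it stands in a well.
- vial3 (a point): Sample vial 3 (None if not there this time): amber glass, blue cap, a cylinder 24 mm across and 60 mm tall, 35 g, standing on the bench. This point: its centre, half-way up, z along its axis. Grip it high, about 12 mm above the centre, so that the fingers clear the sills when it stands in a well.
- vial4 (a point): Sample vial 4 (None if not there this time): amber glass, blue cap, a cylinder 24 mm across and 60 mm tall, 35 g, standing on the bench. This point: its centre, half-way up, z along its axis. Grip it high, about 12 mm above the centre, so that the fingers clear the sills when it stands in a well.
- vial5 (a point): Sample vial 5 (None if not there this time): amber glass, blue cap, a cylinder 24 mm across and 60 mm tall, 35 g, standing on the bench. This point: its centre, half-way up, z along its axis. Grip it high, about 12 mm above the centre, so that the fingers clear the sills when it stands in a well.
- selector_grip (a point): Sample-count selector: grey knob bar 41 long, 13 thick, 34 mm tall, on a vertical axis on top of the white, bolted-down control unit (105 x 115 x 60 mm). This point: on the axis, 10 mm below the bar's top, 85 mm above the bench. The bar lies along this y axis, its white pointer line to +y; grip it across x.
- selector (a joint): Angle of the selector: 0 at the red zero mark, where it starts; grows clockwise seen from above. It clicks into place every 30 degrees (0.5236 rad): zero and six counts, one to six dots beside the marks. About 0.05 N m carries it to the next click; let go, it settles into the nearest one.
- flask: Bystander: amber glass volumetric flask, 80 mm across, 215 mm tall; origin under its centre. Leave it alone.
- beaker: Bystander: clear glass beaker, 74 mm across, 95 mm tall; origin under its centre. Leave it alone.
- tip_box: Bystander: blue pipette-tip box, 70 x 100 mm, 45 mm tall; origin under its centre. Leave it alone.
Things that resemble listed ones, but are neither listed nor needed, are in the scene too. There is more than one size of the carriage_body; the job needs the larger.

How it is judged:
By the outcome, as a careful person would: the job done as asked, in the order asked, and still so for the second after the job is handed in, with the robot touching nothing.
Of vial3_body, vial4_body, vial5_body only 1 to 3 are there at a start; the rules pass over those that are not, and their reading is None.
At some moment in a run one of carriage_body may be knocked a few centimetres aside while the robot is not near it.
Once in a run the grip may slacken for a moment while it holds something.
It also fails if it takes over 210 s, if anything falls off the work surface, if the arm or the gripper's body presses on something with over 40 N, if the wrist force passes 120 N, or if a joint passes its speed limit or range.

## Working session

There is one attempt and no reset: what is moved stays moved. The work goes in short steps, Python scripts to look and compute and a shell command to move; the robot and the scene stay as the last step left them, time stands still between calls to the robot, and variables do not carry over. Pictures are saved under pics/ and viewed, at most 14 in all, crops included, and the job is handed in when it is done.

```bash
ls; mkdir -p pics; cat > h.py <<'E'
import numpy as np, cv2
from plant import get_state, read_camera, ctrl
from scipy.spatial.transform import Rotation as R
def K(c):
    f=c["frame"].shape[0]/2/np.tan(np.radians(c["vfov"])/2)
    return f
def rays(c,px):
    px=np.atleast_2d(np.asarray(px,float)); f=K(c)
    d=(px-[c["cx"],c["cy"]])/f; u=d.copy()
    for _ in range(20): u=d/(1+c["k1"]*(u**2).sum(1,keepdims=True))
    return np.c_[u,np.ones(len(u))]
def rot(c): return R.from_quat(c["orientation"]).as_matrix()
def plane(c,px,z):
    r=rays(c,px)@rot(c).T; o=np.array(c["origin"]); 
    return o+r*((z-o[2])/r[:,2])[:,None]
def cloud(c):
    h,w=c["range_z"].shape; v,u=np.mgrid[:h,:w]
    r=rays(c,np.c_[u.ravel(),v.ravel()])*c["range_z"].reshape(-1,1)
    return (r@rot(c).T+np.array(c["origin"])).reshape(h,w,3)
def proj(c,P):
    p=(np.atleast_2d(P)-np.array(c["origin"]))@rot(c); s=p[:,:2]/p[:,2:]
    return s*(1+c["k1"]*(s**2).sum(1,keepdims=True))*K(c)+[c["cx"],c["cy"]]
def save(n,im,f=1): cv2.imwrite("pics/"+n+".png",cv2.resize(im,None,fx=f,fy=f,interpolation=cv2.INTER_CUBIC))
E
python3 - <<'E'
from h import *
import pickle
d={}
for n in("scene","side","wrist"):
    c=read_camera(n); d[n]=c; save(n,c["frame"],1.4 if n!="wrist" else 1)
    print(n,c["origin"],c["orientation"],c["vfov"],c["k1"],(c["range_z"]>0).mean())
pickle.dump(d,open("c0.pkl","wb"))
print(get_state())
E
```

```text
pics
scene [1.35711464 0.04074833 0.66288999] [ 0.61653703  0.63831319 -0.33576495 -0.31575347] 54.79125559092382 -0.04433786782924363 0.995969387755102
side [0.39423185 0.88412751 0.62662898] [-0.0767538   0.87120729 -0.48386003  0.0314034 ] 47.87760679730518 -0.01059254233482988 0.9957908163265307
wrist [0.15847987 0.658932   0.37343307] [0.80809503 0.5735411  0.07629948 0.11050527] 66.77364392983732 -0.0061905129307372325 0.996062925170068
{'time': 0.15, 'qpos': array([ 1.08399560e+00,  2.87001115e-01,  1.57781976e+00, -2.20774124e-05,
        1.27860737e+00, -1.50001236e-01]), 'dq': array([-0.00060818, -0.00275328, -0.0053233 ,  0.00027625, -0.00168531,
       -0.0002736 ]), 'joint_efforts': array([ 1.34490605e-03, -4.06602466e+01, -2.93141055e+01, -1.43668003e-04,
        3.92738220e-03, -2.08558060e-05]), 'eef_pos': array([0.22278431, 0.63659284, 0.20525036]), 'tcp_rot': array([ 1.67601730e-01,  9.85854359e-01, -8.74974378e-04, -2.77278111e-04]), 'contact_force': array([-0.34492585, -0.39257471,  0.30006204]), 'wrist_torque': array([-0.04194661,  0.01456917, -0.00285696]), 'finger_force': 0.0, 'opening': 0.9965446940736257}
```

View pics/scene.png

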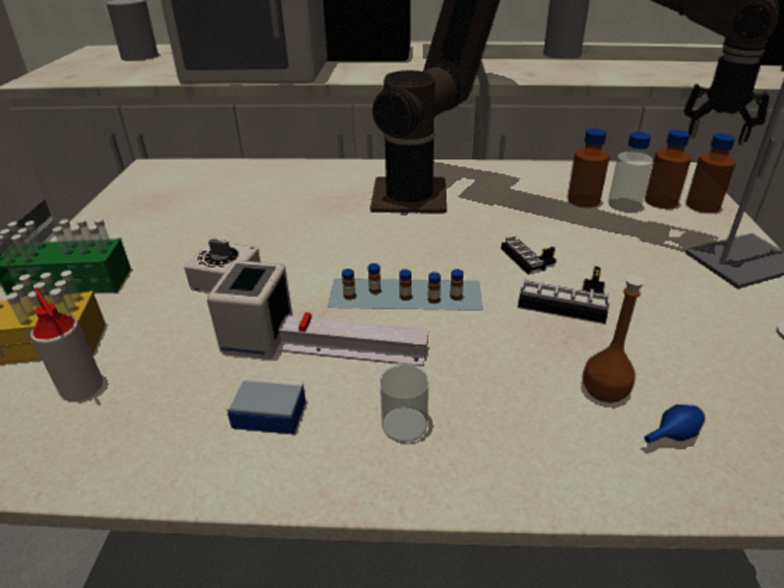

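View pics/side.png

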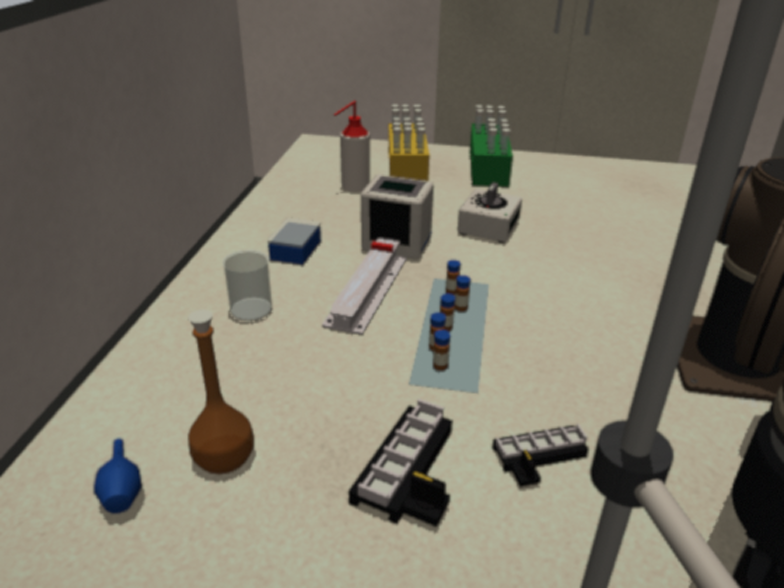

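Scene picture: the large carriage is at about (563,300), with its knob at (597,278). The small look-alike carriage is at (528,253). The photometer rail runs from its red stop at (305,321) to its free end at (427,347). Five vials stand at (348..457, 283) and the selector is at (220,250). The side picture agrees, with the large carriage at (400,460) and the small one at (540,450).

```bash
cat > m.py <<'E'
from h import *
import pickle
d=pickle.load(open("c0.pkl","rb"))
def comps(m,amin=15):
    n,l,s,c=cv2.connectedComponentsWithStats(m.astype(np.uint8)); return [(l==i) for i in range(1,n) if s[i,4]>=amin]
for n in("scene","side"):
    c=d[n]; P=cloud(c); hsv=cv2.cvtColor(c["frame"],cv2.COLOR_BGR2HSV)
    z=P[...,2]; tab=(abs(z)<.01)&(P[...,0]>.2)&(P[...,0]<1.1)&(abs(P[...,1])<.5)
    A=P[tab]; co=np.linalg.lstsq(np.c_[A[:,:2],np.ones(len(A))],A[:,2],rcond=None)[0]; print(n,"table",co,(A[:,2]-np.c_[A[:,:2],np.ones(len(A))]@co).std())
    blue=(hsv[...,0]>100)&(hsv[...,0]<125)&(hsv[...,1]>140)&(z>.03)&(z<.08)&(P[...,0]<.85)
    for m in comps(blue):
        v,u=np.nonzero(m); q=P[m]; print(" blue",len(u),u.mean().round(1),v.mean().round(1),"box",u.min(),u.max(),v.min(),v.max(),"cloud",np.median(q,0).round(4),"top",q[q[:,2]>.055][:,:3].mean(0).round(4) if (q[:,2]>.055).any() else None)
    red=((hsv[...,0]<8)|(hsv[...,0]>172))&(hsv[...,1]>150)&(z>.02)&(z<.1)
    for m in comps(red,10):
        v,u=np.nonzero(m); q=P[m]; print(" red",len(u),u.mean().round(1),v.mean().round(1),q.min(0).round(4),q.max(0).round(4))
    # height comps
    obj=(z>.012)&(z<.13)&(P[...,0]>.3)&(P[...,0]<1.1)&(abs(P[...,1])<.75)
    for m in comps(obj,80):
        q=P[m]; xy=q[:,:2].astype(np.float32); r=cv2.minAreaRect(xy)
        v,u=np.nonzero(m); print(" obj",len(q),(int(u.mean()),int(v.mean())),"rect",np.round(r[0],4),np.round(r[1],4),round(r[2],2),"zmax",q[:,2].max().round(3))
E
python3 m.py
python3 - <<'E'
from h import *
import pickle
d=pickle.load(open("c0.pkl","rb"))
a=d["scene"]["frame"][165:265,110:450]; b=d["side"]["frame"][120:380,220:430]
cv2.imwrite("pics/crop1.png",cv2.resize(a,None,fx=2.3,fy=2.3)); cv2.imwrite("pics/crop2.png",cv2.resize(b,None,fx=2.3,fy=2.3))
E
```

```text
scene table [-0.00071835 -0.00086039  0.0010556 ] 0.0017619059795587878
 blue 47 266.7 191.5 box 263 270 188 195 cloud [ 0.4398 -0.0567  0.0595] top [ 0.4374 -0.0576  0.0599]
 blue 48 248.1 195.5 box 245 251 192 199 cloud [ 0.4617 -0.1052  0.0598] top [ 0.4583 -0.1061  0.0599]
 blue 45 289.0 196.0 box 286 292 193 199 cloud [0.4611 0.0045 0.0593] top [0.4576 0.0046 0.0595]
 blue 47 326.2 195.9 box 323 330 193 199 cloud [0.4581 0.1032 0.0595] top [0.4551 0.1038 0.0599]
 blue 44 310.0 198.0 box 307 313 195 201 cloud [0.4699 0.0604 0.0591] top [0.466  0.0599 0.0594]
 blue 590 485.3 301.0 box 462 502 289 314 cloud [0.8014 0.4088 0.0425] top None
 blue 111 185.2 297.5 box 163 209 295 301 cloud [ 0.8002 -0.1973  0.034 ] top None
 red 66 217.5 229.2 [ 0.5722 -0.1718  0.0428] [ 0.615  -0.1592  0.0541]
 obj 523 (524, 183) rect [0.3539 0.6939] [0.1026 0.1141] 1.7 zmax 0.13
 obj 5918 (45, 215) rect [ 0.569  -0.6313] [0.4294 0.1937] 16.88 zmax 0.13
 obj 6095 (196, 219) rect [ 0.5544 -0.224 ] [0.5357 0.2279] 56.61 zmax 0.129
 obj 310 (382, 183) rect [0.32   0.2764] [0.0759 0.0756] 23.59 zmax 0.041
[... 1460 characters left out ...]
45] top [0.7835 0.4236 0.0554]
 red 57 272.2 175.5 [ 0.5717 -0.2156  0.0274] [ 0.6152 -0.1532  0.0527]
 obj 5557 (275, 148) rect [ 0.6164 -0.3516] [0.2048 0.801 ] 11.4 zmax 0.13
 obj 2440 (350, 131) rect [ 0.4038 -0.5232] [0.1267 0.4539] 0.54 zmax 0.13
 obj 2248 (189, 189) rect [ 0.7716 -0.094 ] [0.2987 0.074 ] 86.07 zmax 0.098
 obj 1040 (319, 222) rect [0.447  0.0026] [0.2356 0.0469] 87.19 zmax 0.063
 obj 2031 (156, 310) rect [0.6903 0.3475] [0.0785 0.0544] 28.28 zmax 0.13
 obj 3864 (290, 333) rect [0.4522 0.3154] [0.1685 0.1082] 74.03 zmax 0.06
 obj 926 (373, 324) rect [0.3197 0.2779] [0.0698 0.0764] 23.79 zmax 0.041
 obj 1138 (83, 343) rect [0.7895 0.4039] [0.0496 0.1031] 12.85 zmax 0.056
```

View pics/crop2.png

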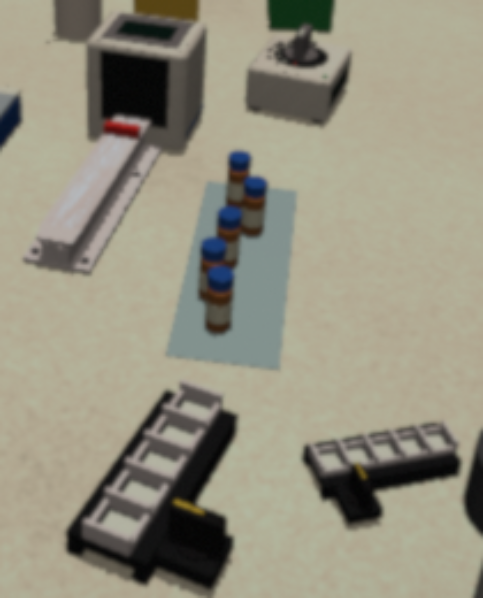

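Candidates for the carriage in crop2 are the one at (155,480) and the one at (385,450). The left one measures about 165 mm in depth against about 75–115 mm for the right one. The larger left one fits the 164 mm body, and its bracket and yellow-lined knob face the robot. Next I'll fit its axes, the rail and the selector.

```bash
cat > m2.py <<'E'
from h import *
import pickle
d=pickle.load(open("c0.pkl","rb"))
def rect(q,t):
    r=cv2.minAreaRect(q[:,:2].astype(np.float32)); b=cv2.boxPoints(r); e=b[1]-b[0]; f=b[2]-b[1]; L=e if np.hypot(*e)>np.hypot(*f) else f
    m=q[:,:2].mean(0); 
    print(" ",t,len(q),"c",np.round(r[0],4),"size",np.round(sorted(r[1]),4),"axis deg",round(np.degrees(np.arctan2(L[1],L[0]))%180,2),"mean",m.round(4),"z",np.median(q[:,2]).round(4))
for n in("scene","side"):
    print(n)
    c=d[n]; P=cloud(c); hsv=cv2.cvtColor(c["frame"],cv2.COLOR_BGR2HSV); x,y,z=P[...,0],P[...,1],P[...,2]; V=hsv[...,2]; S=hsv[...,1]
    car=(x>.35)&(x<.53)&(y>.22)&(y<.42)
    rect(P[car&(z>.028)&(V>90)&(z<.05)&(x>.4)],"wells")
    rect(P[car&(z>.015)&(z<.03)&(V<60)],"black body z15-30")
    kn=car&(z>.048); rect(P[kn],"clamp knob")
    ye=car&(hsv[...,0]>18)&(hsv[...,0]<38)&(S>140)&(z>.045); rect(P[ye],"yellow") if ye.any() else 0
    rail=(x>.5)&(x<.68)&(y>-.19)&(y<.12)&(z>.03)&(z<.043); rect(P[rail],"rail top"); 
    q=P[rail]
    foot=(x>.5)&(x<.7)&(y>-.17)&(y<.12)&(z>.004)&(z<.012)&(V>110)&(S<60); rect(P[foot],"foot")
    for yy in (-.1,-.05,0,.03):
        t=q[abs(q[:,1]-yy)<.006]; print("   slice",yy,t[:,0].min().round(4),t[:,0].max().round(4))
    sel=(x>.3)&(x<.6)&(y>-.42)&(y<-.22)
    print("  V,S sel",[ (np.percentile(V[sel&(z>.07)],p),np.percentile(S[sel&(z>.07)],p)) for p in (10,50,90)])
    rect(P[sel&(z>.077)&(z<.1)&(x<.5)],"sel bar"); rect(P[sel&(z>.05)&(z<.066)&(x<.48)],"sel unit")
    hd=(z>.117)&(z<.132)&(y<-.17)&(y>-.4)&(x>.45)&(x<.75);rect(P[hd],"head top")
c=d["side"];a=d["scene"]["frame"][165:200,125:190];b=c["frame"][120:180,320:380]
cv2.imwrite("pics/sel.png",np.hstack([cv2.resize(a,(390,300)),cv2.resize(b,(390,300))]))
E
python3 m2.py
```

```text
scene
  wells 203 c [0.4495 0.3148] size [0.0909 0.1627] axis deg 74.5 mean [0.4741 0.3094] z 0.0323
  black body z15-30 532 c [0.437  0.3156] size [0.1513 0.1622] axis deg 76.43 mean [0.4843 0.3132] z 0.0227
  clamp knob 47 c [0.4389 0.3718] size [0.0118 0.0388] axis deg 161.59 mean [0.4412 0.371 ] z 0.0566
  yellow 17 c [0.4409 0.3726] size [0.0075 0.0299] axis deg 157.05 mean [0.4423 0.3717] z 0.057
  rail top 1200 c [ 0.6027 -0.0718] size [0.0467 0.2401] axis deg 83.56 mean [ 0.606  -0.0652] z 0.0382
  foot 422 c [ 0.626  -0.0359] size [0.0641 0.263 ] axis deg 96.85 mean [ 0.6292 -0.0622] z 0.0063
   slice -0.1 0.5776 0.6234
   slice -0.05 0.5819 0.6285
   slice 0 0.5891 0.6331
   slice 0.03 0.5935 0.6359
  V,S sel [(np.float64(12.0), np.float64(23.0)), (np.float64(71.0), np.float64(31.0)), (np.float64(155.0), np.float64(170.0))]
  sel bar 115 c [ 0.4055 -0.3676] size [0.0166 0.0423] axis deg 82.37 mean [ 0.4079 -0.3664] z 0.0896
  sel unit 600 c [ 0.4058 -0.3675] size [0.1053 0.1143] axis deg 77.69 mean [ 0.4157 -0.3652] z 0.061
  head top 1264 c [ 0.5815 -0.2578] size [0.0989 0
[... 533 characters left out ...]
mean [ 0.6031 -0.049 ] z 0.0382
  foot 412 c [ 0.6294 -0.0492] size [0.1639 0.2828] axis deg 67.94 mean [ 0.5838 -0.0435] z 0.0063
   slice -0.1 0.5765 0.619
   slice -0.05 0.5822 0.6237
   slice 0 0.5886 0.6316
   slice 0.03 0.5918 0.6339
  V,S sel [(np.float64(23.900000000000006), np.float64(20.0)), (np.float64(77.5), np.float64(33.0)), (np.float64(148.10000000000002), np.float64(116.0))]
  sel bar 68 c [ 0.4027 -0.3646] size [0.0139 0.0436] axis deg 78.54 mean [ 0.4021 -0.3594] z 0.0908
  sel unit 654 c [ 0.4024 -0.3625] size [0.1049 0.1137] axis deg 77.6 mean [ 0.4017 -0.3499] z 0.0601
  head top 781 c [ 0.5773 -0.2541] size [0.1022 0.1185] axis deg 172.63 mean [ 0.5758 -0.2451] z 0.1255
```

View pics/sel.png

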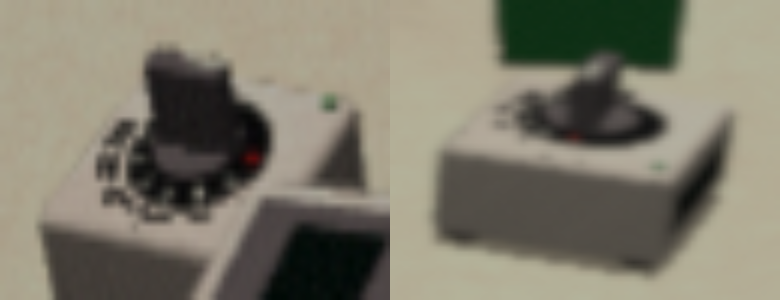

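The selector bar's pointer lies at about 80° in world axes, beside the red zero mark. I'll hover over the large carriage and refine its pose with the wrist camera.

```bash
cat > go.py <<'E'
import sys
from h import *
def go(x,y,z,ya=None):
    s=get_state(); M=R.from_quat(s["tcp_rot"]).as_matrix(); d=M.T@(np.array([x,y,z])-s["eef_pos"])*1e3
    a=np.degrees(np.arctan2(M[1,1],M[0,1])); 
    print("t %.2f"%s["time"],"shift",d.round(1),"yaw %.2f"%(0 if ya is None else (a-ya+180)%360-180),"now ya %.2f"%a,s["eef_pos"].round(4),"tilt",M[:,2].round(4),"q6 %.2f"%s["qpos"][5],"open %.3f"%s["opening"])
if __name__=="__main__": go(*map(float,sys.argv[1:]))
E
python3 go.py .475 .309 .22 -15.8
```

```text
t 0.15 shift [-346.3 -225.9  -14.4] yaw 86.50 now ya 70.70 [0.2228 0.6366 0.2053] tilt [-8.0e-04 -1.6e-03 -1.0e+00] q6 -0.15 open 0.997
```

```bash
python3 -m crank '[[[-346,-226,-14],86.5,0],[[-346,-226,-14],86.5,0],[[-346,-226,-14],86.5,0],[[-346,-226,-14],86.5,0],[[-346,-226,-14],86.5,0],[[-346,-226,-14],86.5,0],[[-346,-226,-14],86.5,0],[[-346,-226,-14],86.5,0],[[-346,-226,-14],86.5,0],[[-346,-226,-14],86.5,0]]'; python3 go.py .475 .309 .22 -15.8
```

```text
time: 1.15
eef_pos: [0.4764, 0.307, 0.2201]
tcp_rot: [0.798, 0.603, -0.0, 0.0]
contact_force: [0.8, -0.3, 0.4]
opening: 1.0
finger_force: 0.0
t 1.15 shift [ 1.5 -1.9  0.1] yaw -0.04 now ya -15.84 [0.4764 0.307  0.2201] tilt [-1.e-04 -5.e-04 -1.e+00] q6 0.67 open 1.000
```

```bash
cat > look.py <<'E'
import sys,pickle
from h import *
c=read_camera("wrist"); n=sys.argv[1]; pickle.dump(c,open(n+".pkl","wb")); save(n,c["frame"],1.2)
E
python3 look.py w1; python3 go.py .475 .309 .22 -15.8
```

```text
t 1.20 shift [ 0.8 -1.  -0. ] yaw -0.19 now ya -15.99 [0.4757 0.3079 0.22  ] tilt [-6.e-04 -2.e-04 -1.e+00] q6 0.67 open 0.995
```

View pics/w1.png

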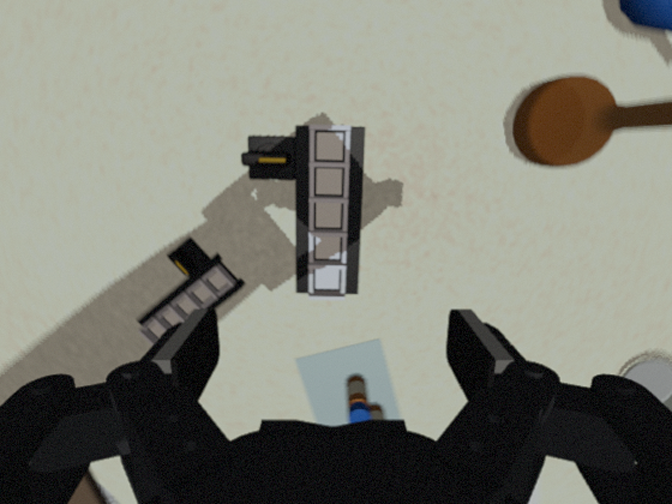

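The wrist view shows the large carriage at (330,210) with its knob at (268,158) on the robot side, and the small one at (195,295). Next I'll fit the large one.

```bash
cat > car.py <<'E'
import sys,pickle
from h import *
# fit carriage from a saved wrist picture; args: name x y approx, base height of carriage underside
n,cx,cy,h=sys.argv[1],*map(float,sys.argv[2:5])
c=pickle.load(open(n+".pkl","rb")); P=cloud(c); V=c["frame"].max(2); x,y,z=P[...,0],P[...,1],P[...,2]
near=np.hypot(x-cx,y-cy)<.13
def fit(m,t):
    m=cv2.morphologyEx(m.astype(np.uint8),cv2.MORPH_OPEN,np.ones((3,3),np.uint8))
    k,l,s,_=cv2.connectedComponentsWithStats(m); i=1+np.argmax(s[1:,4]); q=P[l==i]
    r=cv2.minAreaRect(q[:,:2].astype(np.float32)); b=cv2.boxPoints(r); e,f=b[1]-b[0],b[2]-b[1]; L=e if np.hypot(*e)>np.hypot(*f) else f
    print(t,len(q),np.round(r[0],4),np.round(sorted(r[1]),4),"axis %.2f"%(np.degrees(np.arctan2(L[1],L[0]))%180),"zmed %.4f"%np.median(q[:,2]),"n/table z %.4f"%np.median(z[abs(z)<.008]))
    return r
fit(near&(z>h+.026)&(z<h+.045)&(V>60),"wells")
fit(near&(z>h+.008)&(z<h+.05),"all")
k=near&(z>h+.05)&(z<h+.065); fit(k,"knob")
E
python3 car.py w1 .475 .309 0
```

```text
wells 1839 [0.4714 0.3094] [0.0361 0.1635] axis 73.45 zmed 0.0329 n/table z 0.0008
all 8837 [0.4509 0.3156] [0.1069 0.1638] axis 73.61 zmed 0.0242 n/table z 0.0008
knob 474 [0.4348 0.3747] [0.0121 0.0398] axis 163.20 zmed 0.0573 n/table z 0.0008
```

```bash
python3 go.py .472 .3093 0.0 -16.5
```

```text
t 1.20 shift [  0.4  -3.8 220. ] yaw 0.51 now ya -15.99 [0.4757 0.3079 0.22  ] tilt [-6.e-04 -2.e-04 -1.e+00] q6 0.67 open 0.995
```

```bash
python3 -m crank '[[[0.5,-4,40],0.5,0],[[0.5,-4,80],0.5,0],[[0.5,-4,120],0.5,0],[[0.5,-4,150],0.5,0],[[0.5,-4,175],0.5,0],[[0.5,-4,195],0.5,0],[[0.5,-4,210],0.5,0],[[0.5,-4,219],0.5,0],[[0.5,-4,219],0.5,0]]' 60; python3 -m crank '[[[0,0,0],0,120],[[0,0,0],0,120],[[0,0,0],0,120],[[0,0,0],0,120],[[0,0,0],0,120],[[0,0,0],0,120],[[0,0,0],0,120],[[0,0,0],0,120]]' 60;python3 go.py .472 .3093 0.0 -16.5
```

```text
time: 2.1
eef_pos: [0.4703, 0.3108, 0.0002]
tcp_rot: [0.797, 0.604, -0.001, -0.0]
contact_force: [-0.5, -0.0, 0.5]
opening: 0.999
finger_force: 0.0
time: 2.9
eef_pos: [0.4712, 0.3109, 0.0013]
tcp_rot: [0.797, 0.604, -0.0, 0.0]
contact_force: [0.1, -0.2, 0.2]
opening: 0.526
finger_force: 0.0
t 2.90 shift [-1.4  1.2  1.3] yaw 0.76 now ya -15.74 [0.4712 0.3109 0.0013] tilt [-0. -0. -1.] q6 0.68 open 0.526
```

The fingers closed to 45 mm and met nothing, so the carriage may have been knocked aside. I'll open, rise and look.

```bash
python3 - <<'E'
from h import *
import pickle
a=read_camera("side"); b=read_camera("wrist"); pickle.dump((a,b),open("c1.pkl","wb"))
cv2.imwrite("pics/miss.png",np.hstack([cv2.resize(a["frame"][240:420,200:440],(400,300)),cv2.resize(b["frame"],(400,300))]))
E
```

```text
(no output)
```

View pics/miss.png

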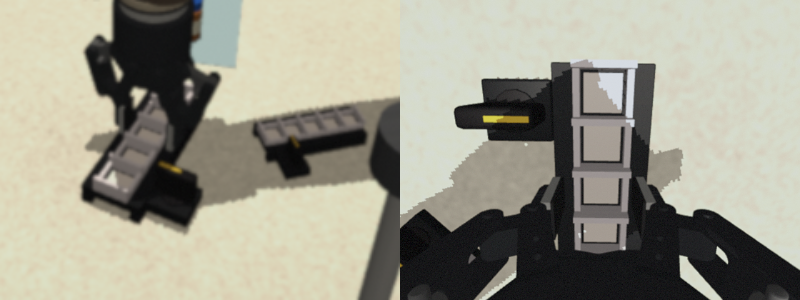

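The wrist picture shows the fingers flanking the body at (548,205) and (652,205), so the opening value may not be linear in mm. I'll close further.

```bash
python3 -m crank '[[[0,0,0],0,140],[[0,0,0],0,160],[[0,0,0],0,180],[[0,0,0],0,180],[[0,0,0],0,180],[[0,0,0],0,180]]' 60;python3 go.py .472 .3093 0.0 -16.5
```

```text
time: 3.6
eef_pos: [0.4721, 0.311, 0.0021]
tcp_rot: [0.797, 0.604, 0.001, 0.0]
contact_force: [1.1, -2.6, 6.3]
opening: 0.389
finger_force: 59.5
t 3.60 shift [-1.6  0.4  2.1] yaw 0.76 now ya -15.74 [0.4721 0.311  0.0021] tilt [ 1.7e-03  1.0e-04 -1.0e+00] q6 0.68 open 0.389
```

```bash
python3 - <<'E'
from h import *
import pickle
a=read_camera("side"); b=read_camera("wrist"); pickle.dump((a,b),open("c2.pkl","wb"))
cv2.imwrite("pics/miss2.png",np.hstack([cv2.resize(a["frame"][260:400,230:370],(400,400)),cv2.resize(b["frame"][200:400,180:380],(400,400))]))
E
```

```text
(no output)
```

View pics/miss2.png

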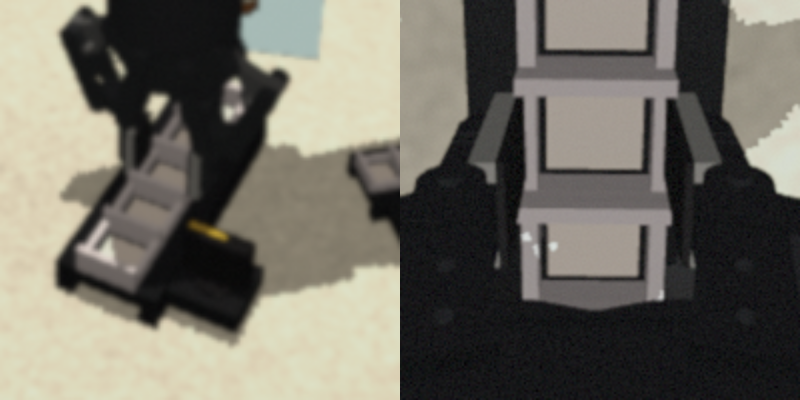

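```bash
python3 - <<'E'
from h import *
import pickle
a,b=pickle.load(open("c2.pkl","rb"))
P=cloud(b)
# wrist crop px (cx,cy)->full: x=180+cx/2, y=200+cy/2 (minus 400 for the right half)
for t,(u,v) in dict(Lpad=(90,125),Lpadlow=(80,160),Rpad=(300,130),Rlow=(305,165),Rin=(290,260),Lin=(97,258),wall=(120,150),part=(195,85),body=(85,40),floor=(200,130)).items():
    print(t,P[200+v//2,180+u//2].round(4))
Q=cloud(a)
for t,(u,v) in dict(Lf=(128,165),Rf=(192,190),Rf2=(192,160),Ltop=(100,60)).items(): print("side",t,Q[int(260+v*.35),int(230+u*.35)].round(4))
print(get_state()["eef_pos"])
E
python3 car.py w1 .475 .309 0 >/dev/null; python3 - <<'E'
import pickle; a,b=pickle.load(open("c2.pkl","rb")); pickle.dump(b,open("w2.pkl","wb"))
E
python3 car.py w2 .475 .309 0
```

```text
Lpad [0.4534 0.3269 0.0496]
Lpadlow [0.4542 0.3271 0.0657]
Rpad [0.4947 0.3156 0.0533]
Rlow [0.4932 0.3162 0.0673]
Rin [0.4861 0.2965 0.0662]
Lin [0.4521 0.3093 0.0699]
wall [0.4556 0.3161 0.0421]
part [0.4754 0.3257 0.0395]
body [0.4513 0.3379 0.024 ]
floor [0.4718 0.3072 0.0234]
side Lf [0.4971 0.3132 0.038 ]
side Rf [0.4556 0.3274 0.0392]
side Rf2 [0.4565 0.3259 0.0606]
side Ltop [0.5154 0.2989 0.1031]
[0.47201379 0.31094387 0.00208994]
wells 9968 [0.4757 0.3263] [0.0459 0.129 ] axis 73.22 zmed 0.0327 n/table z 0.0008
all 37204 [0.4543 0.3299] [0.1079 0.134 ] axis 73.93 zmed 0.0244 n/table z 0.0008
knob 3728 [0.4336 0.375 ] [0.0122 0.04  ] axis 163.66 zmed 0.0574 n/table z 0.0008
```

Pads sit about 24 mm higher than the reported TCP suggests, and the fingers rest on the body's top and hold the well row. I'll release, rise, and measure the actual tip offset in the air.

```bash
python3 -m crank '[[[0,0,0],0,100],[[0,0,0],0,40],[[0,0,-3],0,0],[[0,0,-30],0,0],[[0,0,-80],0,0],[[0,0,-130],0,0],[[0,0,-180],0,120],[[0,0,-200],0,255],[[0,0,-200],0,255],[[0,0,-200],0,255]]' 30; python3 -m crank '[[[0,0,0],0,255],[[0,0,0],0,255],[[0,0,0],0,255],[[0,0,0],0,255]]'; cat > tip.py <<'E'
from h import *
import pickle,sys
s=get_state(); print(s["eef_pos"].round(4),s["opening"])
for n in ("side","scene"):
    c=read_camera(n); pickle.dump(c,open("t_"+n+sys.argv[1]+".pkl","wb")); P=cloud(c); e=s["eef_pos"]
    m=(np.hypot(P[...,0]-e[0],P[...,1]-e[1])<.075)&(P[...,2]>e[2]-.06)&(P[...,2]<e[2]+.2)
    k,l,st,_=cv2.connectedComponentsWithStats(m.astype(np.uint8)); i=1+np.argmax(st[1:,4]); q=P[l==i]
    print(n,"lowest z-eef",(np.sort(q[:,2])[:30]-e[2]).round(4)[::6], "at",(q[np.argsort(q[:,2])[:30],:2].mean(0)-e[:2]).round(4))
    for h in (.0,.01,.02,.03,.04,.06,.08,.1): 
        w=q[abs(q[:,2]-e[2]-h)<.004]; print("  ",h,len(w),w[:,:2].mean(0).round(3)-e[:2].round(3) if len(w) else "",np.ptp(w[:,:2],axis=0).round(3) if len(w) else "")
E
python3 tip.py 0
```

```text
time: 4.7
eef_pos: [0.4706, 0.3109, 0.2007]
tcp_rot: [0.797, 0.604, -0.0, -0.0]
contact_force: [0.3, 0.7, -0.0]
opening: 0.33
finger_force: 0.0
time: 5.1
eef_pos: [0.4708, 0.3108, 0.2003]
tcp_rot: [0.797, 0.604, -0.001, -0.0]
contact_force: [-0.6, -0.2, 0.5]
opening: -0.0
finger_force: 0.0
[0.4708 0.3108 0.2003] -0.0004638640791713912
side lowest z-eef [0.0236 0.0282 0.0292 0.03   0.0306] at [0.0013 0.0087]
   0.0 0  
   0.01 0  
   0.02 1 [-0.006  0.001] [0. 0.]
   0.03 45 [0.001 0.008] [0.025 0.015]
   0.04 95 [-0.001  0.007] [0.029 0.018]
   0.06 87 [0.    0.008] [0.029 0.016]
   0.08 297 [0.003 0.006] [0.074 0.041]
   0.1 297 [0.009 0.008] [0.105 0.046]
scene lowest z-eef [0.0273 0.0285 0.0304 0.0332 0.0353] at [ 0.0084 -0.0034]
   0.0 0  
   0.01 0  
   0.02 0  
   0.03 21 [ 0.007 -0.004] [0.011 0.021]
   0.04 30 [ 0.009 -0.005] [0.021 0.021]
   0.06 25 [ 0.011 -0.006] [0.012 0.02 ]
   0.08 34 [ 0.03  -0.011] [0.039 0.027]
   0.1 40 [ 0.035 -0.012] [0.087 0.037]
```

Shut, the tips are about 24 mm short of the reported TCP, so I'll grip lower by that much, after measuring again.

```bash
python3 -m crank '[[[0,0,0],0,0],[[0,0,0],0,0],[[0,0,0],0,0],[[0,0,0],0,0],[[0,0,0],0,0],[[0,0,0],0,0]]' 60; python3 look.py w3; python3 car.py w3 .472 .31 0; python3 go.py .472 .3093 -.017 -16.4
```

```text
time: 5.8
eef_pos: [0.4712, 0.311, 0.2014]
tcp_rot: [0.797, 0.604, 0.0, -0.0]
contact_force: [0.3, -0.2, 0.1]
opening: 0.988
finger_force: 0.0
wells 2135 [0.4701 0.3098] [0.036  0.1645] axis 73.41 zmed 0.0332 n/table z 0.0008
all 9748 [0.4494 0.3159] [0.107  0.1645] axis 73.50 zmed 0.0242 n/table z 0.0008
knob 527 [0.4336 0.3752] [0.0114 0.0391] axis 164.29 zmed 0.0573 n/table z 0.0008
t 5.85 shift [ -1.4   1.2 218.4] yaw 0.66 now ya -15.74 [0.4712 0.311  0.2014] tilt [ 1.e-04  1.e-04 -1.e+00] q6 0.68 open 1.001
```

```bash
python3 -m crank '[[[-1.4,-0.5,50],0.7,0],[[-1.4,-0.5,100],0.7,0],[[-1.4,-0.5,140],0.7,0],[[-1.4,-0.5,170],0.7,0],[[-1.4,-0.5,190],0.7,0],[[-1.4,-0.5,203],0.7,0],[[-1.4,-0.5,212],0.7,0],[[-1.4,-0.5,217],0.7,0],[[-1.4,-0.5,217],0.7,0]]' 60; python3 -m crank '[[[0,0,0],0,50],[[0,0,0],0,60],[[0,0,0],0,70],[[0,0,0],0,80],[[0,0,0],0,100],[[0,0,0],0,120],[[0,0,0],0,120],[[0,0,0],0,120]]' 60;python3 go.py .4705 .3096 -.017 -16.4
```

```text
time: 6.75
eef_pos: [0.4705, 0.3099, -0.0155]
tcp_rot: [0.801, 0.599, 0.0, 0.0]
contact_force: [-0.4, 0.3, -0.9]
opening: 1.0
finger_force: 0.0
time: 7.55
eef_pos: [0.4715, 0.3102, -0.0138]
tcp_rot: [0.801, 0.599, 0.001, 0.0]
contact_force: [-0.3, -0.9, 6.3]
opening: 0.725
finger_force: 64.2
t 7.55 shift [-0.8 -0.8  3.2] yaw -0.03 now ya -16.43 [ 0.4715  0.3102 -0.0138] tilt [ 2.2e-03  7.0e-04 -1.0e+00] q6 0.69 open 0.725
```

Gripped across the 64 mm sides. Now I'll lift it and carry it to the front of the rail's free end.

```bash
python3 -m crank '[[[0,0,-15],0,140],[[0,0,-40],0,140],[[0,0,-80],0,140],[[0,0,-100],0,140],[[0,0,-100],0,140],[[0,0,-100],0,140]]' 100;python3 go.py .630 .168 .086 -6.7
```

```text
time: 8.15
eef_pos: [0.4694, 0.3094, 0.0835]
tcp_rot: [0.801, 0.599, -0.001, -0.0]
contact_force: [-0.2, -0.9, -5.6]
opening: 0.708
finger_force: 109.6
t 8.15 shift [-90.1 194.1  -2.6] yaw -9.73 now ya -16.43 [0.4694 0.3094 0.0835] tilt [-1.3e-03 -7.0e-04 -1.0e+00] q6 0.69 open 0.708
```

```bash
python3 -m crank '[[[-15,32,-2],-2,140],[[-30,65,-2],-4,140],[[-45,98,-2],-6,140],[[-60,130,-2],-8,140],[[-75,160,-2],-9,140],[[-85,182,-2],-9.7,140],[[-90,194,-2],-9.7,140],[[-90,194,-2],-9.7,140],[[-90,194,-2],-9.7,140]]' 100;python3 go.py .630 .168 .086 -6.7; cat > rel.py <<'E'
from h import *
import pickle,sys
# carriage (held) vs rail in same camera. args: tag, underside height
tag,h=sys.argv[1],float(sys.argv[2]); s=get_state(); e=s["eef_pos"]; print(e.round(4))
for n in("side","scene"):
    c=read_camera(n); pickle.dump(c,open("r_%s_%s.pkl"%(n,tag),"wb")); P=cloud(c); V=c["frame"].max(2); x,y,z=P[...,0],P[...,1],P[...,2]
    rail=(x>.5)&(x<.7)&(y>-.15)&(y<.04)&(z>.034)&(z<.042)&(V>90)
    q=P[rail]; A=[]
    for yy in np.arange(-.13,.03,.01):
        t=q[abs(q[:,1]-yy)<.005]
        if len(t)>8: A.append((yy,(t[:,0].min()+t[:,0].max())/2,np.ptp(t[:,0])))
    A=np.array(A); 
    if len(A)>3: k=np.polyfit(A[:,0],A[:,1],1); print(n,"rail x = %.4f*y + %.4f"%tuple(k),"axis %.2f"%(90-np.degrees(np.arctan(k[0]))),"width %.4f"%np.median(A[:,2]),"tip y",q[:,1].max().round(4), "at dx",(np.polyval(k,e[1])-e[0]).round(4))
    car=(np.hypot(x-e[0],y-e[1])<.11)&(z>h+.026)&(z<h+.044)&(V>70)
    B=[]; q=P[car]
    if len(q)<50: continue
    r=cv2.minAreaRect(q[:,:2].astype(np.float32)); print("  wells",len(q),np.round(r[0],4),np.round(r[1],4),round(r[2],2),"z",np.percentile(q[:,2],[5,50,95]).round(4))
    bl=(np.hypot(x-e[0],y-e[1])<.11)&(z>h+.018)&(z<h+.026)&(V<70); print("  bodytop z",np.median(P[bl][:,2]).round(4))
E
python3 rel.py a .095
python3 - <<'E'
from h import *
import pickle
a=pickle.load(open("r_side_a.pkl","rb"))["frame"][120:400,190:430]; b=pickle.load(open("r_scene_a.pkl","rb"))["frame"][150:290,190:430]
cv2.imwrite("pics/rel.png",np.hstack([cv2.resize(a,(360,420)),cv2.resize(b,(420,420))]))
E
```

```text
time: 9.05
eef_pos: [0.6292, 0.1691, 0.0846]
tcp_rot: [0.747, 0.664, -0.001, -0.001]
contact_force: [-0.5, 0.5, -5.1]
opening: 0.705
finger_force: 109.8
t 9.05 shift [-1.   0.9 -1.4] yaw -0.04 now ya -6.74 [0.6292 0.1691 0.0846] tilt [-3.8e-03  2.0e-04 -1.0e+00] q6 0.22 open 0.705
[0.6292 0.1691 0.0846]
side rail x = 0.0333*y + 0.6006 axis 88.09 width 0.0353 tip y 0.0399 at dx -0.023
  wells 931 [0.6351 0.1702] [0.077  0.1687] 3.8 z [0.1215 0.129  0.1374]
  bodytop z 0.1195
scene rail x = 0.1230*y + 0.6115 axis 82.99 width 0.0428 tip y 0.0386 at dx 0.003
  wells 606 [0.6105 0.1714] [0.1645 0.0922] 83.09 z [0.1215 0.1274 0.1377]
  bodytop z 0.1194
```

View pics/rel.png

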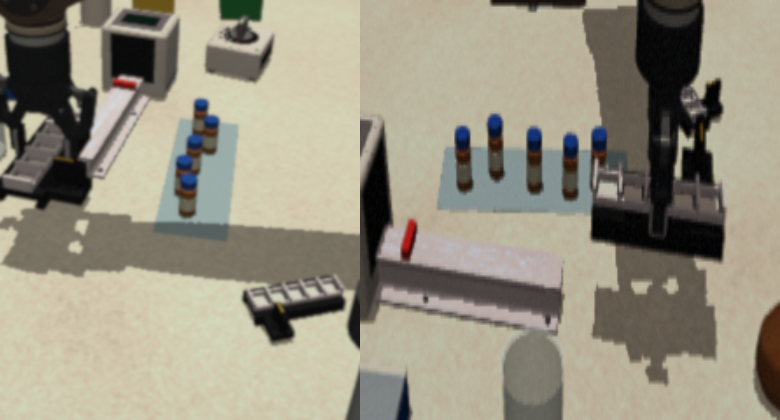

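Side (left) and scene (right): the carriage hangs in front of the rail's tip, roughly parallel to it, with the knob on the robot side. I'll lower it to groove height and compare its edges with the rail's in the same pictures.

```bash
python3 -m crank '[[[-1,1,20],0,140],[[-1,1,45],0,140],[[-1,1,60],0,140],[[-1,1,68],0,140],[[-1,1,68],0,140],[[-1,1,68],0,140]]' 100
cat > rel2.py <<'E'
from h import *
import pickle,sys
tag,h=sys.argv[1],float(sys.argv[2]); s=get_state(); e=s["eef_pos"]; print(e.round(4))
ex=np.array([-.1167,-.9932]); ey=np.array([.9932,-.1167]); D=np.array([.6015,-.0753])
for n in("side","scene"):
    c=read_camera(n); pickle.dump(c,open("r_%s_%s.pkl"%(n,tag),"wb")); P=cloud(c); V=c["frame"].max(2); z=P[...,2]
    S=(P[...,:2]-D)@ex; Y=(P[...,:2]-D)@ey; es,ey_=(e[:2]-D)@ex,(e[:2]-D)@ey
    print(n,"tcp s %.4f y %.4f"%(es,ey_))
    def edge(m,s0,s1,t):
        o=[]
        for a in np.arange(s0,s1,.008):
            k=m&(S>a)&(S<a+.008)
            if k.sum()>4: o.append((a+.004,Y[k].min(),Y[k].max()))
        o=np.array(o); 
        if len(o)>2:
            for j,w in((1,"lo"),(2,"hi")):
                p=np.polyfit(o[:,0],o[:,j],1); r=o[:,j]-np.polyval(p,o[:,0]); print("  ",t,w,"mid %.4f med %.4f slope(deg) %.2f sd %.4f"%(np.polyval(p,o[:,0].mean()),np.median(o[:,j]),np.degrees(p[0]),r.std()),len(o))
    edge((z>.033)&(z<.0415)&(abs(Y)<.035),-.105,.07,"rail top")
    m=abs(Y-ey_)<.05
    edge(m&(z>h+.014)&(z<h+.026)&(Y>ey_-.04),es-.08,es+.08,"body 14-26")
    edge(m&(z>h+.027)&(z<h+.0425)&(V>80)&(Y>ey_-.025)&(Y<ey_+.03),es-.08,es+.08,"wells")
    b=m&(z>h+.015)&(z<h+.027)&(V<70)&(abs(S-es)<.085); print("   bodytop z",np.median(z[b]).round(4),"lead/trail s",S[m&(z>h+.005)&(z<h+.027)&(abs(S-es)<.1)].max().round(4),S[m&(z>h+.005)&(z<h+.027)&(abs(S-es)<.1)].min().round(4), "rail top z",np.median(z[(abs(Y)<.015)&(S>-.09)&(S<.05)&(z<.05)]).round(4), "tip s",S[(abs(Y)<.02)&(z>.02)&(z<.042)&(S>-.15)].min().round(4))
E
python3 rel2.py b .028
```

```text
time: 9.75
eef_pos: [0.6324, 0.1678, 0.0192]
tcp_rot: [0.747, 0.664, 0.001, 0.0]
contact_force: [-0.1, -0.7, -3.4]
opening: 0.721
finger_force: 76.8
[0.6324 0.1678 0.0192]
side tcp s -0.2450 y 0.0023
   rail top lo mid -0.0218 med -0.0219 slope(deg) -0.22 sd 0.0004 22
   rail top hi mid 0.0162 med 0.0196 slope(deg) 4.92 sd 0.0085 22
   body 14-26 lo mid -0.0352 med -0.0367 slope(deg) 3.65 sd 0.0005 4
   body 14-26 hi mid -0.0067 med -0.0159 slope(deg) -18.24 sd 0.0186 4
   wells lo mid -0.0122 med -0.0153 slope(deg) 5.73 sd 0.0067 17
   wells hi mid 0.0206 med 0.0210 slope(deg) -3.27 sd 0.0086 17
   bodytop z 0.0515 lead/trail s -0.1631 -0.3289 rail top z 0.038 tip s -0.1131
scene tcp s -0.2450 y 0.0023
   rail top lo mid -0.0201 med -0.0198 slope(deg) 0.24 sd 0.0012 22
   rail top hi mid 0.0222 med 0.0222 slope(deg) -0.03 sd 0.0007 22
   body 14-26 lo mid 0.0295 med 0.0335 slope(deg) -3.66 sd 0.0139 20
   body 14-26 hi mid 0.0385 med 0.0380 slope(deg) -0.20 sd 0.0014 20
   wells lo mid -0.0130 med -0.0129 slope(deg) -0.87 sd 0.0016 16
   wells hi mid 0.0223 med 0.0223 slope(deg) 0.09 sd 0.0011 16
   bodytop z 0.0499 lead/trail s -0.1618 -0.3269 rail top z 0.0195 tip s -0.1238
```

```bash
python3 -m crank '[[[0,-3.5,0],0,150],[[0,-3.5,0],0,150],[[0,-3.5,0],0,150],[[0,-3.5,0],0,150],[[0,-3.5,0],0,150],[[0,-3.5,0],0,150]]' 110; python3 rel2.py c .028 | grep -v "body 14"; python3 go.py .63 .168 .016 -6.7
```

```text
time: 10.45
eef_pos: [0.6284, 0.1678, 0.0183]
tcp_rot: [0.747, 0.664, 0.0, 0.0]
contact_force: [0.0, -0.6, -5.4]
opening: 0.704
finger_force: 119.1
[0.6284 0.1678 0.0183]
side tcp s -0.2446 y -0.0017
   rail top lo mid -0.0216 med -0.0216 slope(deg) -0.19 sd 0.0004 22
   rail top hi mid 0.0162 med 0.0195 slope(deg) 4.74 sd 0.0093 22
   wells lo mid -0.0166 med -0.0194 slope(deg) 4.53 sd 0.0057 18
   wells hi mid 0.0177 med 0.0168 slope(deg) -4.50 sd 0.0073 18
   bodytop z 0.0533 lead/trail s -0.1667 -0.3282 rail top z 0.0382 tip s -0.1165
scene tcp s -0.2446 y -0.0017
   rail top lo mid -0.0204 med -0.0204 slope(deg) -0.07 sd 0.0014 22
   rail top hi mid 0.0220 med 0.0219 slope(deg) 0.17 sd 0.0006 22
   wells lo mid -0.0174 med -0.0168 slope(deg) -0.68 sd 0.0014 17
   wells hi mid 0.0176 med 0.0180 slope(deg) 0.12 sd 0.0011 17
   bodytop z 0.0528 lead/trail s -0.1621 -0.3264 rail top z 0.0207 tip s -0.1236
t 10.55 shift [0.4 1.7 2.2] yaw -0.04 now ya -6.74 [0.6283 0.1678 0.0182] tilt [-1.e-04 -1.e-04 -1.e+00] q6 0.22 open 0.704
```

Aligned to within about 1 mm. I'll lower 2 mm and advance in stages, watching the force.

```bash
python3 -m crank '[[[-5,0.6,2],0,150],[[-15,0.6,2],0,150],[[-25,0.6,2],0,150],[[-35,0.6,2],0,150],[[-42,0.6,2],0,150],[[-49,0.6,2],0,150],[[-55,0.6,2],0,150],[[-60,0.6,2],0,150],[[-65,0.6,2],0,150]]' 110; python3 go.py .6015 -.0753 .016 -6.7
```

```text
time: 11.45
eef_pos: [0.6218, 0.103, 0.0165]
tcp_rot: [0.747, 0.664, 0.001, 0.0]
contact_force: [2.3, 1.5, -4.6]
opening: 0.702
finger_force: 119.2
t 11.45 shift [-179.5    0.7    0.5] yaw -0.02 now ya -6.72 [0.6218 0.103  0.0165] tilt [ 1.5e-03  3.0e-04 -1.0e+00] q6 0.12 open 0.702
```

```bash
python3 -m crank '[[[-8,0.3,0],0,150],[[-16,0.3,0],0,150],[[-24,0.3,0],0,150],[[-32,0.3,0],0,150],[[-40,0.3,0],0,150],[[-48,0.3,0],0,150],[[-56,0.3,0],0,150],[[-64,0.3,0],0,150]]' 110; python3 rel2.py d .028 | grep -v "body 14"
```

```text
time: 12.25
eef_pos: [0.6143, 0.0391, 0.0164]
tcp_rot: [0.748, 0.664, 0.0, 0.0]
contact_force: [4.2, 2.4, -8.0]
opening: 0.7
finger_force: 119.5
[0.6143 0.0391 0.0164]
side tcp s -0.1151 y -0.0006
   rail top lo mid -0.0124 med -0.0138 slope(deg) -28.81 sd 0.0057 6
   rail top hi mid 0.0072 med 0.0100 slope(deg) -16.75 sd 0.0110 6
   wells lo mid -0.0136 med -0.0181 slope(deg) 7.13 sd 0.0074 18
   wells hi mid 0.0174 med 0.0170 slope(deg) -1.03 sd 0.0030 18
   bodytop z 0.0522 lead/trail s -0.0331 -0.1994 rail top z 0.0382 tip s -0.0084
scene tcp s -0.1151 y -0.0006
   rail top lo mid 0.0011 med -0.0185 slope(deg) -24.10 sd 0.0118 22
   rail top hi mid 0.0273 med 0.0232 slope(deg) -5.86 sd 0.0027 22
   wells lo mid -0.0149 med -0.0159 slope(deg) -0.43 sd 0.0044 17
   wells hi mid 0.0186 med 0.0184 slope(deg) 0.21 sd 0.0013 17
   bodytop z 0.0521 lead/trail s -0.0158 -0.1949 rail top z 0.0093 tip s -0.0266
```

```bash
python3 -m crank '[[[-8,0.6,0.8],0,150],[[-18,0.6,0.8],0,150],[[-28,0.6,0.8],0,150],[[-38,0.6,0.8],0,150],[[-48,0.6,0.8],0,150],[[-58,0.6,0.8],0,150],[[-68,0.6,0.8],0,150],[[-78,0.6,0.8],0,150],[[-88,0.6,0.8],0,150],[[-96,0.6,0.8],0,150]]' 110; python3 go.py .6015 -.0753 .016 -6.7
```

```text
time: 13.35
eef_pos: [0.6029, -0.0566, 0.0153]
tcp_rot: [0.748, 0.664, -0.0, -0.0]
contact_force: [-0.1, -0.0, -4.3]
opening: 0.701
finger_force: 119.8
t 13.35 shift [-18.7   0.8  -0.7] yaw -0.07 now ya -6.77 [ 0.6029 -0.0566  0.0153] tilt [-8.e-04  3.e-04 -1.e+00] q6 -0.14 open 0.701
```

```bash
python3 -m crank '[[[-5,0,0],0,150],[[-9,0,0],0,150],[[-12,0,0],0,150],[[-14,0,0],0,150],[[-16,0,0],0,150],[[-17,0,0],0,150],[[-18,0,0],0,150]]' 110;  python3 -m crank '[[[-1,0,0],0,150],[[-2,0,0],0,150],[[-3,0,0],0,150],[[-3,0,0],0,150]]' 110; python3 go.py .6015 -.0753 .016 -6.7
```

```text
time: 14.05
eef_pos: [0.601, -0.0734, 0.0153]
tcp_rot: [0.747, 0.664, -0.0, -0.0]
contact_force: [-1.4, 1.7, -4.2]
opening: 0.702
finger_force: 119.8
time: 14.45
eef_pos: [0.6007, -0.0767, 0.0154]
tcp_rot: [0.747, 0.664, -0.0, -0.0]
contact_force: [-1.7, 0.5, -6.5]
opening: 0.703
finger_force: 119.8
t 14.45 shift [ 1.5  0.7 -0.6] yaw -0.04 now ya -6.74 [ 0.6007 -0.0767  0.0154] tilt [-6.e-04  1.e-04 -1.e+00] q6 -0.18 open 0.703
```

Not at the stop yet; I'll keep creeping forward.

```bash
python3 -m crank '[[[-1,0,0],0,150],[[-2,0,0],0,150],[[-3,0,0],0,150],[[-3,0,0],0,150]]' 110;  python3 -m crank '[[[-1,0,0],0,150],[[-2,0,0],0,150],[[-3,0,0],0,150],[[-3,0,0],0,150]]' 110; python3 go.py .6015 -.0753 .016 -6.7
```

```text
time: 14.85
eef_pos: [0.6006, -0.078, 0.0154]
tcp_rot: [0.748, 0.664, 0.001, -0.001]
contact_force: [-1.2, 5.9, -5.9]
opening: 0.706
finger_force: 119.8
time: 15.25
eef_pos: [0.6006, -0.0779, 0.0154]
tcp_rot: [0.748, 0.664, 0.003, -0.003]
contact_force: [0.8, 15.1, -5.3]
opening: 0.701
finger_force: 119.9
t 15.25 shift [ 2.7  0.6 -0.6] yaw -0.12 now ya -6.82 [ 0.6006 -0.0779  0.0154] tilt [ 6.0e-04  8.1e-03 -1.0e+00] q6 -0.19 open 0.701
```

```bash
python3 -m crank '[[[-1,0,0],0,150],[[-1,0,0],0,150],[[-1,0,0],0,110],[[-1,0,0],0,60],[[-1,0,0],0,20],[[-1,0,0],0,0],[[0,0,-4],0,0],[[0,0,-30],0,0],[[0,0,-70],0,0],[[0,0,-110],0,0]]' 110;  python3 -m crank '[[[0,0,-40],0,0],[[0,0,-80],0,0],[[0,0,-80],0,0],[[0,0,-80],0,0]]' 30; python3 go.py .6015 -.0753 .016 -6.7; python3 look.py w4; python3 car.py w4 .6 -.078 .027;  python3 rel2.py e .028 | grep "bodytop"
```

```text
time: 16.25
eef_pos: [0.6002, -0.0833, 0.1271]
tcp_rot: [0.748, 0.664, -0.0, 0.0]
contact_force: [1.5, -0.0, 0.5]
opening: 1.003
finger_force: 0.0
time: 16.65
eef_pos: [0.6013, -0.0835, 0.2082]
tcp_rot: [0.748, 0.664, 0.001, 0.002]
contact_force: [-0.2, 0.1, -0.5]
opening: 0.998
finger_force: 0.0
t 16.65 shift [  8.4  -1.7 192.2] yaw -0.07 now ya -6.77 [ 0.6013 -0.0835  0.2082] tilt [ 0.0048 -0.0019 -1.    ] q6 -0.19 open 0.998
wells 2440 [ 0.5981 -0.0751] [0.0361 0.1634] axis 82.95 zmed 0.0598 n/table z 0.0009
all 13860 [ 0.5774 -0.0775] [0.1069 0.2563] axis 84.44 zmed 0.0509 n/table z 0.0009
knob 615 [ 0.5508 -0.0162] [0.0114 0.0399] axis 173.24 zmed 0.0842 n/table z 0.0009
   bodytop z 0.0503 lead/trail s 0.107 -0.092 rail top z 0.0408 tip s -0.1271
   bodytop z 0.0503 lead/trail s 0.1076 -0.0916 rail top z -0.7473 tip s -0.1236
```

View pics/w4.png

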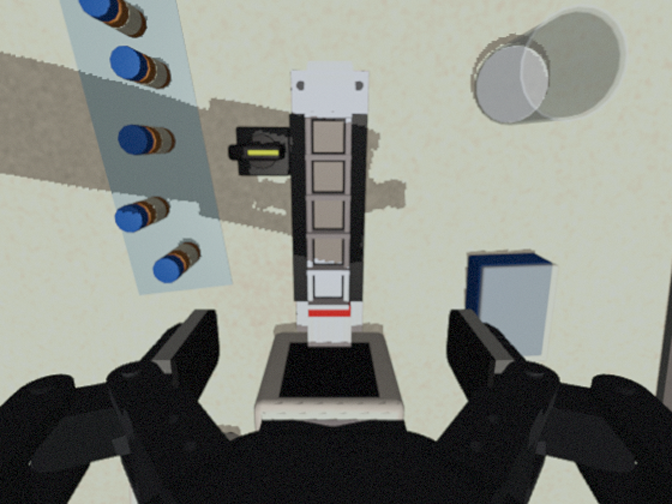

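The wrist view shows the carriage on the rail, its end at y≈300 px and the red stop at y≈308–316 px, with the knob at (262,153). I'll measure the gap.

```bash
cat > gap.py <<'E'
from h import *
import pickle,sys
ang=np.radians(-97.0); ex=np.array([np.cos(ang),np.sin(ang)]); ey=np.array([-ex[1],ex[0]]); D=np.array([.598,-.0755])
for f in sys.argv[1:]:
    c=pickle.load(open(f,"rb")); P=cloud(c); hsv=cv2.cvtColor(c["frame"],cv2.COLOR_BGR2HSV); z=P[...,2]; S=(P[...,:2]-D)@ex; Y=(P[...,:2]-D)@ey
    red=((hsv[...,0]<8)|(hsv[...,0]>172))&(hsv[...,1]>140)&(abs(Y)<.03)&(abs(S-.09)<.03)&(hsv[...,2]>60)
    q=red; print(f,"red s",np.percentile(S[q],[2,50,98]).round(4),"z",np.percentile(z[q],[2,50,98]).round(4),"y",np.percentile(Y[q],[2,98]).round(4))
    for y0 in (-.025,.025,-.008,.008):
        k=(abs(Y-y0)<.003)&(S>.05)&(S<.12); o=np.argsort(S[k])
        print("  y",y0,[(round(float(a)*1e3),round(float(b)*1e3),int(v)) for a,b,v in zip(S[k][o],z[k][o],hsv[...,2][k][o])][::max(1,k.sum()//26)])
E
python3 gap.py w4.pkl r_scene_e.pkl
```

```text
w4.pkl red s [0.0887 0.0916 0.0941] z [0.0495 0.0508 0.0519] y [-0.0166  0.0201]
  y -0.025 [(50, 51, 54), (52, 50, 54), (53, 50, 54), (55, 51, 53), (56, 51, 52), (58, 51, 58), (59, 51, 52), (61, 50, 51), (63, 51, 47), (64, 51, 52), (66, 51, 51), (68, 51, 49), (69, 50, 53), (71, 51, 52), (73, 50, 50), (74, 52, 50), (76, 51, 46), (77, 50, 48), (79, 51, 70), (100, 7, 162), (102, 7, 206), (104, 7, 204), (105, 7, 204), (107, 8, 204), (110, 8, 202), (112, 6, 205), (114, 7, 204), (116, 6, 202), (119, 7, 203)]
  y 0.025 [(50, 51, 57), (51, 50, 55), (53, 51, 56), (55, 50, 53), (56, 50, 54), (58, 52, 55), (59, 51, 55), (61, 52, 52), (63, 51, 47), (64, 50, 52), (66, 51, 50), (68, 50, 50), (69, 52, 49), (71, 50, 46), (72, 50, 51), (74, 51, 48), (76, 51, 47), (77, 50, 50), (79, 51, 71), (99, 8, 163), (102, 7, 205), (104, 39, 199), (107, 8, 204), (110, 7, 203), (113, 6, 197), (117, 7, 199)]
  y -0.008 [(54, 52, 206), (56, 51, 206), (58, 52, 205), (60, 52, 206), (62, 50, 205), (64, 51, 205), (66, 52, 204), (68, 51, 203), (70, 51, 204), (72, 52, 205), (73, 51, 204), (76, 51, 123), (76, 60, 95), (77
[... 2200 characters left out ...]
), (94, 51, 165), (97, -744, 50), (102, 41, 167), (106, -751, 50), (107, 38, 181), (110, 38, 182), (113, -747, 50), (114, 39, 181), (118, 39, 182)]
  y 0.008 [(50, 518, 53), (52, 518, 61), (54, 519, 56), (54, 518, 59), (56, 518, 40), (57, 519, 33), (58, 516, 32), (59, 516, 38), (61, 518, 60), (62, 514, 53), (63, 51, 183), (65, -749, 54), (68, -748, 51), (71, 51, 181), (76, 50, 133), (77, 69, 147), (78, 63, 80), (78, 52, 57), (83, -750, 51), (87, -750, 49), (87, -749, 49), (90, 55, 166), (91, 52, 164), (94, -752, 52), (95, -750, 51), (101, -751, 52), (102, -747, 52), (105, 37, 181), (107, 38, 180), (109, 37, 182), (110, 37, 182), (113, 37, 189), (115, 36, 189), (117, 37, 182), (119, 39, 184)]
```

The body's end is at s≈81 mm. The red begins just behind what the 66 mm partition hides, at about 82–88 mm, and the carriage held still against 15 N at the expected dock position. So it's home. Next is the clamp knob at (0.551,-0.016).

```bash
python3 go.py .551 -.0162 .12 83.1
```

```text
t 16.80 shift [ 60.2 -55.5  83.9] yaw -89.86 now ya -6.76 [ 0.5992 -0.0826  0.2038] tilt [-2.8e-03  7.0e-04 -1.0e+00] q6 -0.19 open 1.003
```

```bash
python3 -m crank '[[[60,-55,20],-85,182],[[60,-55,40],-85,182],[[60,-55,40],-85,182],[[60,-55,40],-85,182],[[60,-55,40],-85,182],[[60,-55,40],-85,182],[[60,-55,40],-85,182],[[60,-55,40],-85,182],[[60,-55,40],-85,182],[[60,-55,40],-85,182]]' 60; python3 -m crank '[[[0,0,0],-4.8,182],[[0,0,0],-4.8,182],[[0,0,0],-4.8,182],[[0,0,0],-4.8,182]]' 60; python3 go.py .551 -.0162 .12 83.1; python3 look.py w5;python3 car.py w5 .598 -.075 .027
```

```text
time: 17.8
eef_pos: [0.5515, -0.0165, 0.1634]
tcp_rot: [0.099, 0.995, 0.0, -0.002]
contact_force: [0.4, -0.6, -0.0]
opening: 0.286
finger_force: 0.0
time: 18.2
eef_pos: [0.5523, -0.0165, 0.1648]
tcp_rot: [0.061, 0.998, 0.0, -0.001]
contact_force: [-0.4, -0.1, -0.4]
opening: 0.286
finger_force: 0.0
t 18.20 shift [ 1.3  0.2 44.8] yaw -0.12 now ya 82.98 [ 0.5523 -0.0165  0.1648] tilt [-1.2e-03  2.0e-04 -1.0e+00] q6 -1.66 open 0.286
wells 2926 [ 0.5981 -0.0749] [0.0376 0.1636] axis 83.04 zmed 0.0589 n/table z 0.0008
all 14189 [ 0.5761 -0.0755] [0.1082 0.2536] axis 83.16 zmed 0.0509 n/table z 0.0008
knob 704 [ 0.5498 -0.0169] [0.0116 0.04  ] axis 173.25 zmed 0.0844 n/table z 0.0008
```

```bash
python3 -m crank '[[[2.3,-0.3,40],0,182],[[2.3,-0.3,75],0,182],[[2.3,-0.3,95],0,182],[[2.3,-0.3,108],0,182],[[2.3,-0.3,118],0,182],[[2.3,-0.3,125],0,182],[[2.3,-0.3,129],0,182],[[2.3,-0.3,129],0,182]]' 60;  python3 -m crank '[[[0,0,0],0,200],[[0,0,0],0,215],[[0,0,0],0,230],[[0,0,0],0,245],[[0,0,0],0,255],[[0,0,0],0,255]]' 60; python3 go.py .55 -.0167 .036 83.1
```

```text
time: 19.05
eef_pos: [0.5506, -0.0167, 0.0367]
tcp_rot: [0.061, 0.998, -0.0, 0.0]
contact_force: [-0.1, -0.5, 0.2]
opening: 0.288
finger_force: 0.0
time: 19.65
eef_pos: [0.551, -0.0164, 0.0374]
tcp_rot: [0.061, 0.998, 0.0, 0.001]
contact_force: [-1.0, 2.6, 5.3]
opening: 0.127
finger_force: 61.1
t 19.65 shift [ 0.9 -0.5  1.4] yaw -0.04 now ya 83.06 [ 0.551  -0.0164  0.0374] tilt [ 1.4e-03  3.0e-04 -1.0e+00] q6 -1.66 open 0.127
```

Gripped the bar (opening 0.127, about 11–12 mm). Now I'll turn it clockwise, which is +yaw.

```bash
python3 -m crank '[[[0,0,0],6,255],[[0,0,0],12,255],[[0,0,0],18,255],[[0,0,0],24,255],[[0,0,0],30,255],[[0,0,0],36,255],[[0,0,0],42,255],[[0,0,0],48,255],[[0,0,0],54,255],[[0,0,0],60,255]]' 70; python3 -c "
from h import *;s=get_state();print(s['wrist_torque'])"; python3 go.py .55 -.0167 .036 83.1;  python3 -m crank '[[[0,0,0],5,255],[[0,0,0],10,255],[[0,0,0],15,255],[[0,0,0],19,255],[[0,0,0],22,255],[[0,0,0],22,255]]' 70; python3 -c "
from h import *;s=get_state();print(s['wrist_torque'])"; python3 go.py .55 -.0167 .036 0
```

```text
time: 20.65
eef_pos: [0.5511, -0.0162, 0.0374]
tcp_rot: [0.553, 0.833, 0.001, 0.001]
contact_force: [0.2, 2.5, 5.5]
opening: 0.127
finger_force: 70.7
[0.58201302 0.01279112 0.12889159]
t 20.65 shift [-0.  -1.2  1.4] yaw -60.26 now ya 22.84 [ 0.5511 -0.0162  0.0374] tilt [ 1.6e-03  5.0e-04 -1.0e+00] q6 -0.61 open 0.127
time: 21.25
eef_pos: [0.5509, -0.0162, 0.0374]
tcp_rot: [0.701, 0.713, 0.001, 0.0]
contact_force: [-0.4, 3.1, 6.5]
opening: 0.128
finger_force: 70.7
[ 0.46127893  0.07407621 -0.01146509]
t 21.25 shift [-0.5 -0.9  1.4] yaw 1.00 now ya 1.00 [ 0.5509 -0.0162  0.0374] tilt [ 1.3e-03  5.0e-04 -1.0e+00] q6 -0.23 open 0.128
```

```bash
python3 -m crank '[[[0,0,0],1,255],[[0,0,0],2,255],[[0,0,0],3,255],[[0,0,0],4,255],[[0,0,0],5,255],[[0,0,0],5,255]]' 70; python3 -c "
from h import *;s=get_state();print(s['wrist_torque'])"; python3 go.py .55 -.0167 .036 0
```

```text
time: 21.85
eef_pos: [0.5509, -0.0161, 0.0374]
tcp_rot: [0.729, 0.685, 0.0, 0.001]
contact_force: [-0.3, 4.7, 5.4]
opening: 0.122
finger_force: 76.4
[ 0.68603731 -0.03947181  1.25252992]
t 21.85 shift [-0.6 -0.9  1.4] yaw -3.54 now ya -3.54 [ 0.5509 -0.0161  0.0374] tilt [ 0.0011 -0.001  -1.    ] q6 -0.15 open 0.122
```

Torque jumped to 1.25 N m at the hard stop, so the clamp is tight. I'll release, rise, and check the bar angle and the vials.

```bash
python3 -m crank '[[[0,0,0],0,235],[[0,0,0],0,215],[[0,0,0],0,190],[[0,0,0],0,182],[[0,0,0],0,182],[[0,0,-20],0,182],[[0,0,-50],0,182],[[0,0,-95],0,182],[[0,0,-140],0,182],[[0,0,-170],0,182]]' 70; python3 -m crank '[[[100,0,0],0,100],[[100,0,0],0,60],[[100,0,0],0,60],[[100,0,0],0,60]]'; python3 - <<'E'
from h import *
import pickle
c=read_camera("wrist"); pickle.dump(c,open("w6.pkl","wb")); save("w6",c["frame"],1.2); print(get_state()["eef_pos"])
E
python3 car.py w6 .598 -.075 .027
```

```text
time: 22.85
eef_pos: [0.5512, -0.017, 0.21]
tcp_rot: [0.731, 0.682, 0.001, 0.002]
contact_force: [0.5, -0.6, 0.1]
opening: 0.285
finger_force: 0.0
time: 23.25
eef_pos: [0.5568, 0.0839, 0.206]
tcp_rot: [0.73, 0.683, -0.001, -0.0]
contact_force: [0.4, -0.1, -0.5]
opening: 0.762
finger_force: 0.0
[0.55687144 0.08299422 0.20594525]
wells 1779 [ 0.6006 -0.0519] [0.0363 0.1198] axis 83.11 zmed 0.0599 n/table z 0.0009
all 7828 [ 0.5793 -0.0406] [0.1037 0.1834] axis 88.58 zmed 0.0511 n/table z 0.0009
knob 426 [ 0.5496 -0.0158] [0.0119 0.0393] axis 90.51 zmed 0.0844 n/table z 0.0009
```

View pics/w6.png

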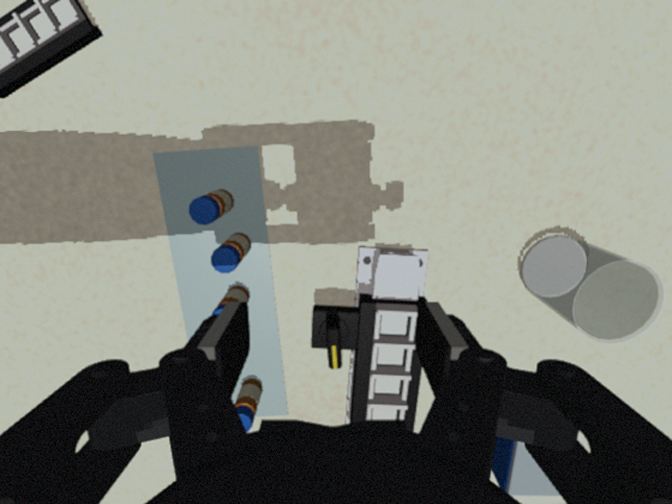

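The bar went from 173.25° to 90.5°, which is the full 83°. The vials show as blue caps. Next I'll locate them and the wells from the wrist pictures.

```bash
cat > vials.py <<'E'
from h import *
import pickle,sys
c=pickle.load(open(sys.argv[1],"rb")) if len(sys.argv)>1 else read_camera("wrist")
P=cloud(c); hsv=cv2.cvtColor(c["frame"],cv2.COLOR_BGR2HSV); z=P[...,2]
m=((hsv[...,0]>98)&(hsv[...,0]<128)&(hsv[...,1]>110)&(z>.03)&(z<.13)&(P[...,0]<.7)&(P[...,0]>.38)).astype(np.uint8)
k,l,s,cc=cv2.connectedComponentsWithStats(m)
for i in range(1,k):
    if s[i,4]<60: continue
    q=P[l==i]; t=np.percentile(q[:,2],90); w=q[q[:,2]>t-.0035]; (r0,rad)=cv2.minEnclosingCircle(w[:,:2].astype(np.float32))
    print("px",cc[i].round(0),"n",len(w),"mean",w[:,:2].mean(0).round(4),"circ",np.round(r0,4),"r %.4f"%rad,"top %.4f"%t)
E
python3 vials.py w4.pkl; echo; python3 vials.py w5.pkl; echo; python3 vials.py w6.pkl
python3 -c "
import numpy as np
ex=np.array([-.1219,-.9925]);C=np.array([.5981,-.075])
for k in range(1,6): print(k,(C+(k-3)*.032*ex).round(4))"
python3 go.py .45 .109 .1 -7
```

```text
px [83.  7.] n 311 mean [0.4491 0.0991] circ [0.449  0.1031] r 0.0118 top 0.0614
px [107.  52.] n 573 mean [0.4612 0.0603] circ [0.461  0.0603] r 0.0119 top 0.0617
px [112. 116.] n 499 mean [0.4526 0.0047] circ [0.4518 0.0045] r 0.0120 top 0.0617
px [109. 181.] n 417 mean [ 0.4328 -0.0567] circ [ 0.4324 -0.057 ] r 0.0118 top 0.0616
px [140. 224.] n 380 mean [ 0.4534 -0.105 ] circ [ 0.4534 -0.1054] r 0.0120 top 0.0616

px [412.  56.] n 755 mean [0.4488 0.1037] circ [0.4486 0.104 ] r 0.0121 top 0.0616
px [209.  60.] n 737 mean [ 0.432  -0.0567] circ [ 0.4319 -0.0569] r 0.0119 top 0.0618
px [289.  76.] n 703 mean [0.4518 0.0047] circ [0.4517 0.0048] r 0.0119 top 0.0617
px [358.  78.] n 704 mean [0.4605 0.0599] circ [0.4605 0.06  ] r 0.0120 top 0.0616
px [155.  95.] n 687 mean [ 0.4525 -0.1049] circ [ 0.4525 -0.1052] r 0.0120 top 0.0619

px [170. 175.] n 426 mean [0.4498 0.1051] circ [0.4497 0.105 ] r 0.0120 top 0.0617
px [188. 215.] n 385 mean [0.4615 0.0617] circ [0.4607 0.0617] r 0.0118 top 0.0617
px [205. 347.] n 105 mean [ 0.4587 -0.102 ] circ [ 0.4556 -0.1039] r 0.0102 top 0.0616
1 [ 0.6059 -0.0115]
2 [ 0.602  -0.0432]
3 [ 0.5981 -0.075 ]
4 [ 0.5942 -0.1068]
5 [ 0.5903 -0.1385]
t 23.30 shift [  18.7 -108.3  106. ] yaw 3.09 now ya -3.91 [0.5569 0.083  0.2059] tilt [-1.e-03 -6.e-04 -1.e+00] q6 0.04 open 0.763
```

```bash
python3 -m crank '[[[13.6,-40,20],3,90],[[13.6,-80,50],3,90],[[13.6,-109.2,90],3,90],[[13.6,-109.2,120],3,90],[[13.6,-109.2,150],3,90],[[13.6,-109.2,175],3,90],[[13.6,-109.2,195],3,90],[[13.6,-109.2,204],3,90],[[13.6,-109.2,204],3,90]]' 40; python3 go.py .4488 .104 .001 -7
```

```text
time: 24.2
eef_pos: [0.4481, 0.1033, 0.0013]
tcp_rot: [0.749, 0.662, -0.001, -0.001]
contact_force: [0.2, 0.1, 0.1]
opening: 0.648
finger_force: 0.0
t 24.20 shift [0.8 0.6 0.3] yaw -0.04 now ya -7.04 [0.4481 0.1033 0.0013] tilt [-3.3e-03 -2.0e-04 -1.0e+00] q6 0.13 open 0.648
```

```bash
python3 -m crank '[[[0.5,0.5,0],0,150],[[0.5,0.5,0],0,185],[[0.5,0.5,0],0,220],[[0.5,0.5,0],0,220],[[0.5,0.5,0],0,220],[[0.5,0.5,-20],0,220],[[0.5,0.5,-50],0,220],[[0.5,0.5,-90],0,220],[[0.5,0.5,-130],0,220],[[0.5,0.5,-130],0,220]]' 40; python3 go.py .6059 -.0115 .131 -7
```

```text
time: 25.2
eef_pos: [0.4538, 0.105, 0.1388]
tcp_rot: [0.749, 0.663, 0.005, 0.004]
contact_force: [0.4, 0.5, 0.6]
opening: 0.263
finger_force: 39.6
t 25.20 shift [-97.3 164.9   9.6] yaw 0.08 now ya -6.92 [0.4538 0.105  0.1388] tilt [ 1.220e-02  4.000e-04 -9.999e-01] q6 0.13 open 0.263
```

```bash
python3 -m crank '[[[-15,30,0],0,220],[[-35,65,0],0,220],[[-58,100,0],0,220],[[-78,135,0],0,220],[[-92,155,0],0,220],[[-97,165,0],0,220],[[-97,165,0],0,220],[[-97,165,0],0,220],[[-97,165,0],0,220],[[-97,165,0],0,220]]' 40; python3 go.py .6059 -.0115 .131 -7; python3 -c "
from h import *
c=read_camera('side');P=cloud(c);save('x',c['frame']);h=cv2.cvtColor(c['frame'],cv2.COLOR_BGR2HSV);m=(h[...,0]>98)&(h[...,0]<128)&(h[...,1]>110)&(P[...,2]>.14)&(P[...,2]<.25);print(m.sum(),P[m].max(0),P[m].mean(0))"
```

```text
time: 26.2
eef_pos: [0.601, -0.0105, 0.1325]
tcp_rot: [0.748, 0.663, -0.0, -0.0]
contact_force: [-0.2, 1.0, -0.5]
opening: 0.267
finger_force: 39.6
t 26.20 shift [-0.4  5.   1.5] yaw 0.13 now ya -6.87 [ 0.601  -0.0105  0.1325] tilt [-3.e-04  1.e-04 -1.e+00] q6 -0.07 open 0.267
63 [0.61324655 0.00503044 0.19065707] [ 0.60274752 -0.00313213  0.18614092]
```

```bash
python3 -m crank '[[[-0.4,5,10],0,220],[[-0.4,5,25],0,220],[[-0.4,5,40],0,220],[[-0.4,5,50],0,220],[[-0.4,5,50],0,220],[[-0.4,5,50],0,220],[[-0.4,5,50],0,220]]' 40; python3 go.py .6059 -.0115 .051 -7
```

```text
time: 26.95
eef_pos: [0.6073, -0.0127, 0.0831]
tcp_rot: [0.749, 0.663, 0.0, 0.0]
contact_force: [-0.2, 0.6, -1.1]
opening: 0.263
finger_force: 39.6
t 26.95 shift [ 1.  -1.6 32.1] yaw 0.06 now ya -6.94 [ 0.6073 -0.0127  0.0831] tilt [ 1.2e-03 -2.0e-04 -1.0e+00] q6 -0.07 open 0.263
```

```bash
python3 -m crank '[[[0.7,-1.2,5],0,220],[[0.7,-1.2,10],0,220],[[0.7,-1.2,15],0,220],[[0.7,-1.2,20],0,220],[[0.7,-1.2,20],0,220],[[0.7,-1.2,20],0,220]]' 40; python3 go.py .6059 -.0115 .051 -7; python3 -m crank '[[[0,0,4],0,220],[[0,0,8],0,220],[[0,0,10],0,220],[[0,0,10],0,220]]' 40; python3 go.py .6059 -.0115 .051 -7
```

```text
time: 27.55
eef_pos: [0.6055, -0.0117, 0.0623]
tcp_rot: [0.749, 0.663, -0.0, -0.0]
contact_force: [-0.2, -0.1, -1.2]
opening: 0.268
finger_force: 39.5
t 27.55 shift [ 0.2  0.4 11.3] yaw 0.06 now ya -6.94 [ 0.6055 -0.0117  0.0623] tilt [-5.e-04  1.e-04 -1.e+00] q6 -0.07 open 0.268
time: 27.95
eef_pos: [0.6058, -0.0117, 0.0538]
tcp_rot: [0.749, 0.663, -0.0, -0.0]
contact_force: [-3.6, 0.9, 6.6]
opening: 0.266
finger_force: 40.1
t 27.95 shift [0.3 0.  2.8] yaw 0.07 now ya -6.93 [ 0.6058 -0.0117  0.0538] tilt [-5.e-04 -1.e-04 -1.e+00] q6 -0.07 open 0.266
```

```bash
python3 -m crank '[[[-0.3,0,1],0,220],[[-0.3,0,2],0,220],[[-0.3,0,2],0,220]]' 40; python3 go.py .6059 -.0115 .051 -7; python3 -m crank '[[[0,0,0],0,195],[[0,0,0],0,175],[[0,0,0],0,160],[[0,0,0],0,150],[[0,0,-5],0,150],[[0,0,-30],0,150],[[0,0,-70],0,150],[[0,0,-110],0,150],[[0,0,-145],0,90],[[0,0,-145],0,90]]' 40; python3 look.py w7;python3 vials.py w7.pkl; python3 go.py .4607 .0602 .1 -7
```

```text
time: 28.25
eef_pos: [0.6059, -0.0118, 0.0538]
tcp_rot: [0.749, 0.663, -0.0, -0.0]
contact_force: [-5.0, 0.7, 13.2]
opening: 0.268
finger_force: 40.9
t 28.25 shift [ 0.3 -0.1  2.8] yaw 0.07 now ya -6.93 [ 0.6059 -0.0118  0.0538] tilt [-1.e-03  3.e-04 -1.e+00] q6 -0.07 open 0.268
time: 29.25
eef_pos: [0.6093, -0.0126, 0.2031]
tcp_rot: [0.749, 0.663, 0.004, 0.005]
contact_force: [0.3, 0.2, 1.4]
opening: 0.649
finger_force: 0.0
px [113. 133.] n 488 mean [0.4613 0.0607] circ [0.4609 0.0604] r 0.0122 top 0.0618
px [119. 190.] n 434 mean [0.4528 0.0056] circ [0.4522 0.0053] r 0.0119 top 0.0615
px [271. 200.] n 564 mean [ 0.605  -0.0107] circ [ 0.6049 -0.0109] r 0.0117 top 0.1115
px [115. 249.] n 372 mean [ 0.4329 -0.0563] circ [ 0.4324 -0.0567] r 0.0120 top 0.0617
px [145. 287.] n 327 mean [ 0.4533 -0.1042] circ [ 0.453  -0.1048] r 0.0121 top 0.0617
t 29.30 shift [  54.3 -155.4   98.5] yaw 0.06 now ya -6.94 [ 0.6077 -0.0124  0.1997] tilt [ 0.0073 -0.0014 -1.    ] q6 -0.07 open 0.648
```

View pics/w7.png

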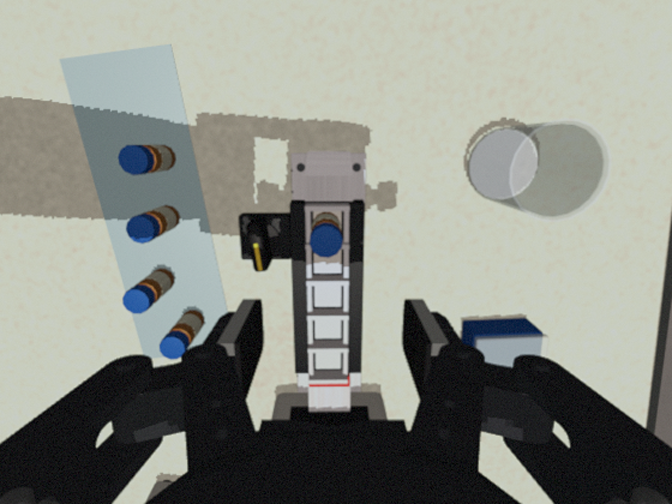

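The vial stands upright in well 1 at (326,238), its top 50 mm above the bench vials' tops. On to the vial at (0.461,0.060).

```bash
python3 -m crank '[[[20,-50,0],0,90],[[40,-100,20],0,90],[[54.3,-145,50],0,90],[[54.3,-155,90],0,90],[[54.3,-155,130],0,90],[[54.3,-155,160],0,90],[[54.3,-155,180],0,90],[[54.3,-155,190],0,90],[[54.3,-155,190],0,90],[[54.3,-155,190],0,90]]' 40; python3 go.py .4609 .0604 .001 -7
```

```text
time: 30.3
eef_pos: [0.4586, 0.0606, 0.0058]
tcp_rot: [0.749, 0.663, 0.0, 0.0]
contact_force: [0.2, 0.3, 0.7]
opening: 0.646
finger_force: 0.0
t 30.30 shift [0.1 2.3 4.8] yaw 0.06 now ya -6.94 [0.4586 0.0606 0.0058] tilt [ 2.e-04 -0.e+00 -1.e+00] q6 0.03 open 0.646
```

```bash
python3 -m crank '[[[0.1,2.3,4.8],0,150],[[0.1,2.3,4.8],0,185],[[0.1,2.3,4.8],0,220],[[0.1,2.3,4.8],0,220],[[0.1,2.3,4.8],0,220],[[0.1,2.3,-15],0,220],[[0.1,2.3,-45],0,220],[[0.1,2.3,-85],0,220],[[0.1,2.3,-125],0,220],[[0.1,2.3,-125],0,220]]' 40; python3 -m crank '[[[-15,30,0],0,220],[[-35,65,0],0,220],[[-55,100,0],0,220],[[-72,130,0],0,220],[[-83,148,0],0,220],[[-85.2,152,0],0,220],[[-85.2,152,0],0,220],[[-85.2,152,0],0,220],[[-85.2,152,0],0,220],[[-85.2,152,0],0,220]]' 40;python3 go.py .6015 -.0427 .131 -7
```

```text
time: 31.3
eef_pos: [0.4647, 0.0602, 0.1369]
tcp_rot: [0.749, 0.663, 0.004, 0.004]
contact_force: [0.9, -0.3, -0.8]
opening: 0.267
finger_force: 39.3
time: 32.3
eef_pos: [0.6005, -0.0417, 0.1306]
tcp_rot: [0.748, 0.663, -0.0, -0.0]
contact_force: [-0.7, 0.3, -0.6]
opening: 0.271
finger_force: 39.3
t 32.30 shift [-0.9  1.1 -0.4] yaw 0.11 now ya -6.89 [ 0.6005 -0.0417  0.1306] tilt [-2.e-04  1.e-04 -1.e+00] q6 -0.12 open 0.271
```

```bash
python3 -m crank '[[[-0.9,1,15],0,220],[[-0.9,1,30],0,220],[[-0.9,1,45],0,220],[[-0.9,1,50],0,220],[[-0.9,1,50],0,220],[[-0.9,1,50],0,220],[[-0.9,1,50],0,220],[[-0.9,1,50],0,220]]' 40; python3 go.py .6015 -.0427 .131 -7
```

```text
time: 33.1
eef_pos: [0.6027, -0.0437, 0.0814]
tcp_rot: [0.749, 0.663, 0.0, 0.001]
contact_force: [-0.3, 0.3, 0.3]
opening: 0.266
finger_force: 39.3
t 33.10 shift [  0.8  -1.2 -49.6] yaw 0.06 now ya -6.94 [ 0.6027 -0.0437  0.0814] tilt [ 1.6e-03 -4.0e-04 -1.0e+00] q6 -0.12 open 0.266
```

```bash
python3 -m crank '[[[0.7,-1,5],0,220],[[0.7,-1,10],0,220],[[0.7,-1,16],0,220],[[0.7,-1,21],0,220],[[0.7,-1,25],0,220],[[0.7,-1,28],0,220],[[0.7,-1,30],0,220],[[0.7,-1,30],0,220]]' 40; python3 go.py .6015 -.0427 .051 -7
```

```text
time: 33.9
eef_pos: [0.6013, -0.0427, 0.0515]
tcp_rot: [0.749, 0.663, -0.0, -0.0]
contact_force: [-2.4, 0.7, 4.1]
opening: 0.267
finger_force: 39.9
t 33.90 shift [0.1 0.2 0.5] yaw 0.07 now ya -6.93 [ 0.6013 -0.0427  0.0515] tilt [-5.e-04 -0.e+00 -1.e+00] q6 -0.12 open 0.267
```

```bash
python3 -m crank '[[[0,0,0],0,195],[[0,0,0],0,175],[[0,0,0],0,160],[[0,0,0],0,150],[[0,0,-5],0,150],[[0,0,-30],0,150],[[0,0,-70],0,150],[[0,0,-110],0,150],[[0,0,-145],0,90],[[0,0,-145],0,90]]' 40;  python3 -m crank '[[[10,-50,0],0,90],[[20,-100,20],0,90],[[29,-145,50],0,90],[[29,-154.5,90],0,90],[[29,-154.5,130],0,90],[[29,-154.5,160],0,90],[[29,-154.5,180],0,90],[[29,-154.5,190],0,90],[[29,-154.5,190],0,90],[[29,-154.5,190],0,90]]' 40; python3 vials.py; python3 go.py .4520 .0050 .001 -7
```

```text
time: 34.9
eef_pos: [0.6049, -0.0435, 0.2033]
tcp_rot: [0.749, 0.663, 0.004, 0.005]
contact_force: [-0.3, -0.7, 0.7]
opening: 0.648
finger_force: 0.0
time: 35.9
eef_pos: [0.452, 0.0046, 0.0062]
tcp_rot: [0.749, 0.663, 0.0, 0.0]
contact_force: [-0.0, 0.9, 0.2]
opening: 0.644
finger_force: 0.0
px [278. 285.] n 2410 mean [0.4517 0.0065] circ [0.452  0.0056] r 0.0122 top 0.0614
t 35.95 shift [ 0.4 -0.5  5.7] yaw 0.06 now ya -6.94 [0.4524 0.0045 0.0067] tilt [ 2.2e-03 -5.0e-04 -1.0e+00] q6 -0.09 open 0.651
```

```bash
python3 -m crank '[[[0.6,-0.3,5],0,150],[[0.6,-0.3,5],0,185],[[0.6,-0.3,5],0,220],[[0.6,-0.3,5],0,220],[[0.6,-0.3,5],0,220],[[0.6,-0.3,-15],0,220],[[0.6,-0.3,-45],0,220],[[0.6,-0.3,-85],0,220],[[0.6,-0.3,-125],0,220],[[0.6,-0.3,-125],0,220]]' 40; python3 -m crank '[[[-10,30,0],0,220],[[-25,65,0],0,220],[[-40,100,0],0,220],[[-52,130,0],0,220],[[-61,150,0],0,220],[[-62,154.5,0],0,220],[[-62,154.5,0],0,220],[[-62,154.5,0],0,220],[[-62,154.5,0],0,220],[[-62,154.5,0],0,220]]' 40;python3 go.py .5976 -.0745 .131 -7
```

```text
time: 36.95
eef_pos: [0.4554, 0.0045, 0.1369]
tcp_rot: [0.749, 0.663, 0.004, 0.005]
contact_force: [2.1, -0.4, 1.3]
opening: 0.271
finger_force: 39.3
time: 37.95
eef_pos: [0.5963, -0.0742, 0.1306]
tcp_rot: [0.748, 0.663, -0.0, -0.0]
contact_force: [0.3, 0.9, 0.2]
opening: 0.269
finger_force: 39.4
t 37.95 shift [-0.1  1.3 -0.4] yaw 0.09 now ya -6.91 [ 0.5963 -0.0742  0.1306] tilt [-1.e-04  0.e+00 -1.e+00] q6 -0.17 open 0.269
```

```bash
python3 -m crank '[[[-0.1,0.8,15],0,220],[[-0.1,0.8,30],0,220],[[-0.1,0.8,45],0,220],[[-0.1,0.8,50],0,220],[[-0.1,0.8,50],0,220],[[-0.1,0.8,50],0,220],[[-0.1,0.8,50],0,220],[[-0.1,0.8,50],0,220]]' 40; python3 go.py .5976 -.0745 .081 -7
```

```text
time: 38.75
eef_pos: [0.5984, -0.0752, 0.0814]
tcp_rot: [0.749, 0.663, 0.0, 0.001]
contact_force: [0.7, -0.0, -0.5]
opening: 0.267
finger_force: 39.4
t 38.75 shift [ 0.6 -0.8  0.4] yaw 0.06 now ya -6.94 [ 0.5984 -0.0752  0.0814] tilt [ 1.6e-03 -5.0e-04 -1.0e+00] q6 -0.17 open 0.267
```

```bash
python3 -m crank '[[[0.5,-0.5,5],0,220],[[0.5,-0.5,10],0,220],[[0.5,-0.5,16],0,220],[[0.5,-0.5,21],0,220],[[0.5,-0.5,25],0,220],[[0.5,-0.5,28],0,220],[[0.5,-0.5,30],0,220],[[0.5,-0.5,30],0,220]]' 40; python3 go.py .5976 -.0745 .051 -7
```

```text
time: 39.55
eef_pos: [0.5973, -0.0745, 0.0509]
tcp_rot: [0.749, 0.663, -0.0, -0.0]
contact_force: [-0.9, 0.8, 2.3]
opening: 0.268
finger_force: 39.4
t 39.55 shift [ 0.   0.3 -0.1] yaw 0.06 now ya -6.94 [ 0.5973 -0.0745  0.0509] tilt [-3.e-04  0.e+00 -1.e+00] q6 -0.17 open 0.268
```

```bash
python3 -m crank '[[[0,0,0],0,195],[[0,0,0],0,175],[[0,0,0],0,160],[[0,0,0],0,150],[[0,0,-5],0,150],[[0,0,-30],0,150],[[0,0,-70],0,150],[[0,0,-110],0,150],[[0,0,-145],0,90],[[0,0,-145],0,90]]' 40;  python3 -m crank '[[[0,-50,0],0,90],[[0,-100,20],0,90],[[-2.5,-150,50],0,90],[[-2.5,-166,90],0,90],[[-2.5,-166,130],0,90],[[-2.5,-166,160],0,90],[[-2.5,-166,180],0,90],[[-2.5,-166,190],0,90],[[-2.5,-166,190],0,90],[[-2.5,-166,190],0,90]]' 40; python3 vials.py; python3 go.py .4324 -.0567 .001 -7
```

```text
time: 40.55
eef_pos: [0.601, -0.0755, 0.2034]
tcp_rot: [0.749, 0.663, 0.003, 0.006]
contact_force: [1.0, 0.9, 0.7]
opening: 0.642
finger_force: 0.0
time: 41.55
eef_pos: [0.4329, -0.0571, 0.0062]
tcp_rot: [0.749, 0.663, 0.0, 0.001]
contact_force: [-0.9, -0.4, 0.9]
opening: 0.65
finger_force: 0.0
px [276. 287.] n 2411 mean [ 0.4317 -0.0558] circ [ 0.4315 -0.0566] r 0.0122 top 0.0614
px [335. 350.] n 42 mean [ 0.447  -0.0468] circ [ 0.4464 -0.0456] r 0.0045 top 0.1063
t 41.60 shift [ 0.5 -1.   5.7] yaw 0.06 now ya -6.94 [ 0.4333 -0.0573  0.0067] tilt [ 2.1e-03 -8.0e-04 -1.0e+00] q6 -0.24 open 0.644
```

```bash
python3 -m crank '[[[0.5,-0.8,5],0,150],[[0.5,-0.8,5],0,185],[[0.5,-0.8,5],0,220],[[0.5,-0.8,5],0,220],[[0.5,-0.8,5],0,220],[[0.5,-0.8,-15],0,220],[[0.5,-0.8,-45],0,220],[[0.5,-0.8,-85],0,220],[[0.5,-0.8,-125],0,220],[[0.5,-0.8,-125],0,220]]' 40; python3 -m crank '[[[-5,30,0],0,220],[[-12,65,0],0,220],[[-18,100,0],0,220],[[-25,135,0],0,220],[[-29,160,0],0,220],[[-30,167,0],0,220],[[-30,167,0],0,220],[[-30,167,0],0,220],[[-30,167,0],0,220],[[-30,167,0],0,220]]' 40;python3 go.py .5937 -.1063 .131 -7
```

```text
time: 42.6
eef_pos: [0.4356, -0.0578, 0.1369]
tcp_rot: [0.749, 0.663, 0.003, 0.006]
contact_force: [-0.0, -0.3, 0.3]
opening: 0.271
finger_force: 39.3
time: 43.6
eef_pos: [0.5928, -0.1059, 0.1306]
tcp_rot: [0.749, 0.663, -0.0, -0.0]
contact_force: [-0.6, 0.2, -0.1]
opening: 0.271
finger_force: 39.4
t 43.60 shift [-0.3  1.  -0.4] yaw 0.07 now ya -6.93 [ 0.5928 -0.1059  0.1306] tilt [-2.e-04  1.e-04 -1.e+00] q6 -0.22 open 0.271
```

```bash
python3 -m crank '[[[-0.3,0.6,15],0,220],[[-0.3,0.6,30],0,220],[[-0.3,0.6,45],0,220],[[-0.3,0.6,50],0,220],[[-0.3,0.6,50],0,220],[[-0.3,0.6,50],0,220],[[-0.3,0.6,50],0,220],[[-0.3,0.6,50],0,220]]' 40; python3 go.py .5937 -.1063 .081 -7
```

```text
time: 44.4
eef_pos: [0.5948, -0.1068, 0.0814]
tcp_rot: [0.749, 0.663, 0.0, 0.001]
contact_force: [-0.7, 0.3, 0.2]
opening: 0.27
finger_force: 39.4
t 44.40 shift [ 0.4 -1.1  0.4] yaw 0.06 now ya -6.94 [ 0.5948 -0.1068  0.0814] tilt [ 1.5e-03 -5.0e-04 -1.0e+00] q6 -0.22 open 0.270
```

```bash
python3 -m crank '[[[0.3,-0.6,5],0,220],[[0.3,-0.6,10],0,220],[[0.3,-0.6,16],0,220],[[0.3,-0.6,21],0,220],[[0.3,-0.6,25],0,220],[[0.3,-0.6,28],0,220],[[0.3,-0.6,30],0,220],[[0.3,-0.6,30],0,220]]' 40; python3 go.py .5937 -.1063 .051 -7
```

```text
time: 45.2
eef_pos: [0.5937, -0.1063, 0.0509]
tcp_rot: [0.749, 0.663, -0.0, -0.0]
contact_force: [-0.6, -0.8, 1.9]
opening: 0.266
finger_force: 39.4
t 45.20 shift [-0.   0.  -0.1] yaw 0.06 now ya -6.94 [ 0.5937 -0.1063  0.0509] tilt [-2.e-04  0.e+00 -1.e+00] q6 -0.22 open 0.266
```

```bash
python3 -m crank '[[[0,0,0],0,195],[[0,0,0],0,175],[[0,0,0],0,160],[[0,0,0],0,150],[[0,0,-5],0,150],[[0,0,-30],0,150],[[0,0,-70],0,150],[[0,0,-110],0,150],[[0,0,-145],0,90],[[0,0,-145],0,90]]' 40;  python3 -m crank '[[[-5,-50,0],0,90],[[-10,-100,20],0,90],[[-16,-130,50],0,90],[[-16,-140,90],0,90],[[-16,-140,130],0,90],[[-16,-140,160],0,90],[[-16,-140,180],0,90],[[-16,-140,190],0,90],[[-16,-140,190],0,90],[[-16,-140,190],0,90]]' 40; python3 vials.py; python3 go.py .4528 -.1048 .001 -7
```

```text
time: 46.2
eef_pos: [0.5973, -0.1075, 0.2035]
tcp_rot: [0.749, 0.663, 0.003, 0.006]
contact_force: [1.7, 0.1, 1.1]
opening: 0.648
finger_force: 0.0
time: 47.2
eef_pos: [0.4534, -0.1055, 0.0062]
tcp_rot: [0.749, 0.663, 0.0, 0.001]
contact_force: [0.6, -0.7, 0.4]
opening: 0.648
finger_force: 0.0
px [276. 287.] n 2393 mean [ 0.4525 -0.1043] circ [ 0.452  -0.1052] r 0.0122 top 0.0614
t 47.25 shift [ 0.8 -1.1  5.7] yaw 0.06 now ya -6.94 [ 0.4538 -0.1057  0.0067] tilt [ 0.0022 -0.0011 -1.    ] q6 -0.33 open 0.647
```

```bash
python3 -m crank '[[[0.6,-0.8,5],0,150],[[0.6,-0.8,5],0,185],[[0.6,-0.8,5],0,220],[[0.6,-0.8,5],0,220],[[0.6,-0.8,5],0,220],[[0.6,-0.8,-15],0,220],[[0.6,-0.8,-45],0,220],[[0.6,-0.8,-85],0,220],[[0.6,-0.8,-125],0,220],[[0.6,-0.8,-125],0,220]]' 40; python3 -m crank '[[[-3,30,0],0,220],[[-7,65,0],0,220],[[-11,100,0],0,220],[[-15,125,0],0,220],[[-16.6,138,0],0,220],[[-16.6,141,0],0,220],[[-16.6,141,0],0,220],[[-16.6,141,0],0,220],[[-16.6,141,0],0,220],[[-16.6,141,0],0,220]]' 40;python3 go.py .5898 -.1380 .131 -7
```

```text
time: 48.25
eef_pos: [0.4561, -0.1064, 0.1371]
tcp_rot: [0.749, 0.663, 0.003, 0.006]
contact_force: [0.3, -0.8, 0.6]
opening: 0.267
finger_force: 39.3
time: 49.25
eef_pos: [0.5894, -0.1378, 0.1306]
tcp_rot: [0.749, 0.663, -0.0, -0.0]
contact_force: [0.7, 0.2, 0.0]
opening: 0.271
finger_force: 39.4
t 49.25 shift [-0.1  0.4 -0.4] yaw 0.06 now ya -6.94 [ 0.5894 -0.1378  0.1306] tilt [-0.  0. -1.] q6 -0.28 open 0.271
```

```bash
python3 -m crank '[[[-0.1,0.3,15],0,220],[[-0.1,0.3,30],0,220],[[-0.1,0.3,45],0,220],[[-0.1,0.3,50],0,220],[[-0.1,0.3,50],0,220],[[-0.1,0.3,50],0,220],[[-0.1,0.3,50],0,220],[[-0.1,0.3,50],0,220]]' 40; python3 go.py .5898 -.1380 .081 -7
```

```text
time: 50.05
eef_pos: [0.5908, -0.1384, 0.0814]
tcp_rot: [0.749, 0.663, 0.0, 0.001]
contact_force: [-0.4, -0.3, -0.3]
opening: 0.272
finger_force: 39.4
t 50.05 shift [ 0.3 -1.   0.4] yaw 0.06 now ya -6.94 [ 0.5908 -0.1384  0.0814] tilt [ 1.4e-03 -6.0e-04 -1.0e+00] q6 -0.28 open 0.272
```

```bash
python3 -m crank '[[[0.2,-0.4,5],0,220],[[0.2,-0.4,10],0,220],[[0.2,-0.4,16],0,220],[[0.2,-0.4,21],0,220],[[0.2,-0.4,25],0,220],[[0.2,-0.4,28],0,220],[[0.2,-0.4,30],0,220],[[0.2,-0.4,30],0,220]]' 40; python3 go.py .5898 -.1380 .051 -7
```

```text
time: 50.85
eef_pos: [0.59, -0.138, 0.0509]
tcp_rot: [0.749, 0.663, -0.0, -0.0]
contact_force: [-0.8, 0.2, 2.5]
opening: 0.272
finger_force: 39.4
t 50.85 shift [-0.1 -0.1 -0.1] yaw 0.06 now ya -6.94 [ 0.59   -0.138   0.0509] tilt [-2.e-04  0.e+00 -1.e+00] q6 -0.28 open 0.272
```

```bash
python3 -m crank '[[[0,0,0],0,195],[[0,0,0],0,175],[[0,0,0],0,160],[[0,0,0],0,150],[[0,0,-5],0,150],[[0,0,-30],0,150],[[0,0,-70],0,150],[[0,0,-110],0,150],[[0,0,-150],0,120],[[0,0,-170],0,120]]' 40; python3 vials.py; python3 go.py .402 -.363 .22 -10
```

```text
time: 51.85
eef_pos: [0.5916, -0.1386, 0.226]
tcp_rot: [0.749, 0.663, 0.002, 0.003]
contact_force: [0.9, 0.1, 1.0]
opening: 0.528
finger_force: 0.0
px [275.  43.] n 698 mean [ 0.605  -0.0124] circ [ 0.6049 -0.0122] r 0.0118 top 0.1117
px [274.  83.] n 614 mean [ 0.6003 -0.0427] circ [ 0.6003 -0.0428] r 0.0117 top 0.1117
px [274. 123.] n 557 mean [ 0.5964 -0.0746] circ [ 0.5964 -0.0747] r 0.0117 top 0.1115
px [274. 160.] n 518 mean [ 0.5928 -0.1067] circ [ 0.5928 -0.1067] r 0.0115 top 0.1115
px [274. 195.] n 478 mean [ 0.5891 -0.1384] circ [ 0.5889 -0.1388] r 0.0118 top 0.1116
t 51.90 shift [-245.3 -162.5    7.7] yaw 3.07 now ya -6.93 [ 0.5928 -0.139   0.2288] tilt [ 0.011  -0.0046 -0.9999] q6 -0.28 open 0.530
```

All five caps are evenly spaced and at home height (z 0.1116). Now the selector.

```bash
python3 -m crank '[[[-45,-30,-10],3,160],[[-90,-60,-10],3,160],[[-135,-90,-5],3,160],[[-180,-120,0],3,160],[[-220,-146,5],3,160],[[-245,-162,5],3,160],[[-245,-162,5],3,160],[[-245,-162,5],3,160],[[-245,-162,5],3,160]]' 40; python3 -m crank '[[[0,0,0],0,160],[[0,0,0],0,160]]'; cat > sel.py <<'E'
from h import *
import pickle,sys
c=read_camera("wrist"); pickle.dump(c,open(sys.argv[1]+".pkl","wb")); P=cloud(c); x,y,z=P[...,0],P[...,1],P[...,2]; V=c["frame"].max(2)
near=np.hypot(x-.402,y+.363)<.06
def fit(m,t):
    k,l,s,_=cv2.connectedComponentsWithStats(m.astype(np.uint8)); i=1+np.argmax(s[1:,4]); q=P[l==i]; r=cv2.minAreaRect(q[:,:2].astype(np.float32)); b=cv2.boxPoints(r); e,f=b[1]-b[0],b[2]-b[1]; L=e if np.hypot(*e)>np.hypot(*f) else f
    print(t,len(q),np.round(r[0],4),np.round(sorted(r[1]),4),"axis %.2f"%(np.degrees(np.arctan2(L[1],L[0]))%180),"z %.4f"%np.median(q[:,2]))
fit(near&(z>.088)&(z<.1),"bar")
f=near&(z>.088)&(z<.1); w=f&(V>np.percentile(V[f],90)); print("white",P[w][:,:2].mean(0).round(4),V[w].mean())
v,u=np.nonzero(f); a,b=int(u.mean()),int(v.mean()); cv2.imwrite("pics/"+sys.argv[1]+".png",cv2.resize(c["frame"][max(0,b-70):b+70,max(0,a-80):a+80],(640,560),interpolation=cv2.INTER_CUBIC))
E
python3 sel.py s1; python3 go.py .402 -.363 .1 -10
```

```text
time: 52.8
eef_pos: [0.3999, -0.3607, 0.2151]
tcp_rot: [0.765, 0.643, 0.0, -0.0]
contact_force: [0.3, -0.9, 0.5]
opening: 0.373
finger_force: 0.0
time: 53.0
eef_pos: [0.4003, -0.3605, 0.2155]
tcp_rot: [0.765, 0.644, 0.0, 0.0]
contact_force: [0.1, -0.3, 0.1]
opening: 0.373
finger_force: 0.0
bar 578 [ 0.401  -0.3678] [0.013  0.0403] axis 76.72 z 0.0960
white [ 0.4035 -0.3589] 137.8653846153846
t 53.05 shift [ -2.    2.1 115.6] yaw 0.17 now ya -9.83 [ 0.4002 -0.3607  0.2156] tilt [ 1.e-04 -0.e+00 -1.e+00] q6 -0.75 open 0.375
```

View pics/s1.png

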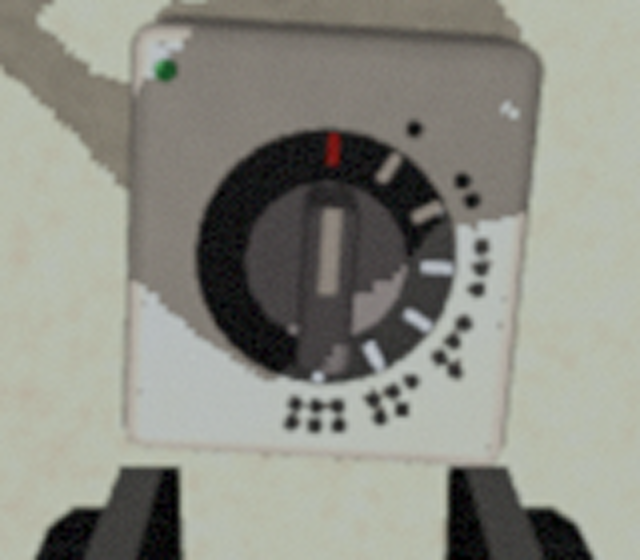

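The selector bar points at the red zero mark (333,150). Counts run clockwise, from one dot at (414,128) to five at (390,400) and six at (318,413). I'll grip it.

```bash
python3 -m crank '[[[-6.9,2,30],3.4,175],[[-6.9,2,65],3.4,175],[[-6.9,2,100],3.4,175],[[-6.9,2,125],3.4,175],[[-6.9,2,143],3.4,175],[[-6.9,2,156],3.4,175],[[-6.9,2,164],3.4,175],[[-6.9,2,167],3.4,175],[[-6.9,2,167],3.4,175]]' 40; python3 go.py .401 -.3678 .048 -13.3
```

```text
time: 53.95
eef_pos: [0.4005, -0.3689, 0.0489]
tcp_rot: [0.784, 0.62, -0.0, 0.0]
contact_force: [-0.7, -0.3, -0.9]
opening: 0.315
finger_force: 0.0
t 53.95 shift [1.2 0.2 0.9] yaw -0.03 now ya -13.33 [ 0.4005 -0.3689  0.0489] tilt [ 4.e-04 -5.e-04 -1.e+00] q6 -0.70 open 0.315
```

```bash
python3 -m crank '[[[1,0.3,0],0,200],[[1,0.3,0],0,220],[[1,0.3,0],0,240],[[1,0.3,0],0,255],[[1,0.3,0],0,255],[[1,0.3,0],0,255]]' 40; python3 -m crank '[[[0,0,0],6,255],[[0,0,0],12,255],[[0,0,0],18,255],[[0,0,0],24,255],[[0,0,0],30,255],[[0,0,0],36,255],[[0,0,0],42,255],[[0,0,0],48,255],[[0,0,0],54,255],[[0,0,0],60,255]]' 40;  python3 go.py .401 -.3678 .048 -13.3;  python3 -c "
from h import *;s=get_state();print(s['wrist_torque'])"
```

```text
time: 54.55
eef_pos: [0.402, -0.3686, 0.0498]
tcp_rot: [0.785, 0.62, 0.001, 0.002]
contact_force: [5.0, 0.8, 3.9]
opening: 0.137
finger_force: 41.3
time: 55.55
eef_pos: [0.4019, -0.3683, 0.0498]
tcp_rot: [0.99, 0.143, 0.001, 0.001]
contact_force: [4.9, 1.6, 5.7]
opening: 0.144
finger_force: 41.4
t 55.55 shift [-0.7 -0.7  1.8] yaw -60.31 now ya -73.61 [ 0.4019 -0.3683  0.0498] tilt [ 0.0024 -0.0012 -1.    ] q6 0.36 open 0.144
[ 3.28905268e-01 -6.92468456e-01  4.97209516e-04]
```

```bash
python3 -m crank '[[[0,0,0],6,255],[[0,0,0],12,255],[[0,0,0],18,255],[[0,0,0],24,255],[[0,0,0],30,255],[[0,0,0],36,255],[[0,0,0],42,255],[[0,0,0],48,255],[[0,0,0],54,255],[[0,0,0],60,255]]' 40; python3 -m crank '[[[0,0,0],6,255],[[0,0,0],12,255],[[0,0,0],18,255],[[0,0,0],24,255],[[0,0,0],29,255],[[0,0,0],30,255],[[0,0,0],30,255]]' 40; python3 go.py .401 -.3678 .048 -13.3
```

```text
time: 56.55
eef_pos: [0.402, -0.3681, 0.0498]
tcp_rot: [0.928, -0.372, 0.001, -0.0]
contact_force: [4.9, 2.1, 5.2]
opening: 0.144
finger_force: 41.4
time: 57.25
eef_pos: [0.4021, -0.368, 0.0498]
tcp_rot: [0.802, -0.598, 0.001, -0.001]
contact_force: [5.4, 3.0, 4.9]
opening: 0.141
finger_force: 41.4
t 57.25 shift [-0.5  1.   1.8] yaw -150.10 now ya -163.40 [ 0.4021 -0.368   0.0498] tilt [ 3.e-03 -6.e-04 -1.e+00] q6 1.92 open 0.141
```

Turned 150°. I'll release, rise, and verify everything.

```bash
python3 -m crank '[[[0,0,0],0,235],[[0,0,0],0,215],[[0,0,0],0,195],[[0,0,0],0,180],[[0,0,-5],0,175],[[0,0,-40],0,175],[[0,0,-85],0,175],[[0,0,-130],0,175],[[0,0,-165],0,175],[[0,0,-165],0,175]]' 40; python3 -m crank '[[[0,0,0],0,175],[[0,0,0],0,175]]'; python3 sel.py s2; python3 - <<'E'
from h import *
a=read_camera("side"); b=read_camera("scene"); s=cv2.imread("pics/s2.png")
cv2.imwrite("pics/fin.png",np.hstack([cv2.resize(s,(320,280)),cv2.resize(a["frame"][110:290,230:400],(264,280)),]))
cv2.imwrite("pics/fin.png",np.vstack([cv2.imread("pics/fin.png"),cv2.resize(b["frame"][150:280,120:400],(584,271))]))
E
```

```text
time: 58.25
eef_pos: [0.4024, -0.3707, 0.2207]
tcp_rot: [0.802, -0.597, 0.006, 0.002]
contact_force: [0.4, -0.0, -0.1]
opening: 0.318
finger_force: 0.0
time: 58.45
eef_pos: [0.3998, -0.3669, 0.2116]
tcp_rot: [0.802, -0.597, -0.002, -0.0]
contact_force: [-0.0, -0.7, -0.9]
opening: 0.315
finger_force: 0.0
bar 603 [ 0.4019 -0.3698] [0.0122 0.0399] axis 106.65 z 0.0958
white [ 0.4039 -0.3784] 140.672131147541
```

View pics/fin.png

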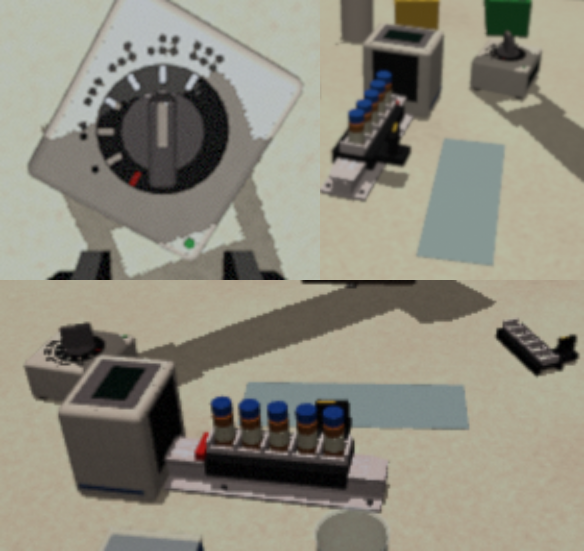

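The pointer is at the five-dot mark (163,75), with the bar turned exactly 150°. All five vials stand in the wells and the carriage touches the red stop. I'll hand in.

```bash
python3 -c "
from plant import ctrl
print(ctrl.sign_off())"
```

```text
the job is handed in; nothing more can be done
None
```

The job is handed in: the carriage is home against the red stop and clamped tight, all five vials stand upright in wells 1 to 5, and the selector is on five; the flask, beaker and tip box were left alone, and my first grasp missed the carriage's sides and briefly held its well row before I regripped it properly.

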